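# Sell the elephant from the back of the curio display

## Task

A customer has bought the little elephant at the back of the display stand: first clear the candlestick and the hand bell that stand in front of it onto the cork mat, upright, then lift out the elephant and seat its plinth fully down in the matching cutout of the packing box. Put the lidded brass jar, upright, in the middle of the elephant's empty place on the stand, and set the candlestick and the bell upright again, each where it stood before. Leave the blue bowl and the copper finial alone.

Things in the scene. Friction and masses are not known exactly. Their poses are not given: they have to be found in the camera images.
- candlestick_center (a point): dark turned-wood candlestick, loose, standing upright on a front spot of the stand, round: 130 mm tall, foot 56 mm across, thin stem 18 mm across, plain cup 38 mm across from 100 mm up to the top. The point is on its axis half-way up (65 mm above its underside). Grip the cup about 112 mm above the underside. About 0.2 kg.
- bell_center (a point): brass hand bell, loose, standing mouth down on the other front spot of the stand, round: 122 mm tall, mouth 56 mm across, bell part up to 50 mm, above it an upright handle 16 mm across from 70 to 110 mm up. The point is on its axis half-way up (61 mm above its underside). Grip the handle about 95 mm above the underside. About 0.3 kg.
- elephant_center (a point): small dark elephant on a wooden plinth, loose, 54 mm tall. Plinth 12 mm thick, T-like: 52 x 36 mm (x -30 to +22) plus an 18 mm wide nose under the trunk (x +22 to +40). x points out of the head, z up; point 28 mm above the underside. Body 26 mm wide across y (x -24 to +16), up to 54 mm: grip it across y at x 0, 36 mm above the underside, so the fingertips clear the box. 0.18 kg.
- jar_center (a point): lidded round brass jar, loose, standing on the table to the left or right of the stand, towards the far side: straight sides 50 mm across up to 34 mm, low lid with a knob, 52 mm tall in all. The point is on its axis 26 mm above the underside. Grip the straight sides about 24 mm above the underside. About 0.25 kg.
- stand_back (a point): back place of the display stand, a fixed wooden board 160 x 190 mm, 18 mm high, with two round blue felt spots in front (robot side) and an oblong one at the back, where the elephant stands. Point: middle of the oblong, on the board's top, 18 mm above the table; x points to the back of the stand, z up. Front spots: at x -75 mm, y +45 and -45 mm from here.
- packbox_seat (a point): packing box, fixed, 128 x 98 mm, 16 mm high, its grey insert has one T-like cutout for the elephant's plinth, 9 mm deep, 4.5 mm clearance all round. Point: on the cutout's floor, 6 mm above the table. Seated, the elephant's centre is 28 mm above this point, its x along this point's x (towards the cutout's narrow end); it fits only that way round.
- mat: cork side mat, fixed flat on the table, 140 mm (x) by 220 mm (y), 4 mm thick; origin at the middle of its underside. It lies left or right of the stand, the packing box on the other side.
- cup: blue ceramic bowl, 72 mm across, 50 mm tall, loose; origin under its centre. A bystander: leave alone.
- finial: copper cone-shaped finial, 48 mm across, 60 mm tall, loose; origin under its centre. A bystander: leave alone.

How it is judged:
By the outcome, as a careful person would: the job done as asked, in the order asked, and still so for the second after the job is handed in, with the robot touching nothing.
It also fails if it takes over 134 s, if anything falls off the work surface, if the arm or the gripper's body presses on something with over 40 N, if the wrist force passes 120 N, or if a joint passes its speed limit or range.

## Robot

A 6-joint arm with a two-finger parallel gripper is mounted at the origin on the work surface. World frame = base frame: x ahead of the robot, y to its left, z up, the work surface at z = 0. Lengths are in m, angles in rad, forces in N, time in s.
With the tool pointing down it reaches from about 0.375 to 0.925 m from the base axis. Payload 5.7 kg.
Tool frame: the origin (TCP) lies midway between the tips of the shut fingers; the grasp point (between the pads) lies 19 mm behind it; x points along the fingers, y is the direction in which the jaws open and shut, and the axes are right-handed (so a half turn about x gives the same grasp; the last joint's range is limited). The gripper opens to 88 mm and grips with 3 to 60 N. Pads are 20 mm wide; open, the fingers measure 115 mm over their backs; the gripper's body (75 mm by 178 mm) begins 61 mm behind the grasp point.
Start: joints at [1.006, 0.359, 1.51, -0, 1.272, -0.115], TCP at [0.261, 0.54, 0.223] pointing down, gripper open.
Joint ranges: [-2.97, 2.97], [-1.01, 2.36], [0.21, 2.38], [-0.96, 4.11], [0.2, 2.71], [-2.98, 2.98]. Speed limits (rad/s): [2.39, 2.39, 3.14, 3.14, 3.14, 3.14].

## Interface

Orientations are given as a unit quaternion [x, y, z, w].
In Python, from workcell import bot gives the robot as it stands. The module is installed in compiled form; this text tells all that it offers.
- The arm moves only by the tool servo_tool, never from a script. Its arguments are lists of equal length, an entry for each row: "xyz": the shift along the tool's x, y, z in units of 0.03 m (1.0 is 0.03 m), a list of three; "angular": the turn, a rotation vector about the tool's x, y, z in units of 6 degrees (1.0 is 6 degrees), a list of three; "hand": the opening, from -1 (shut) to 1 (fully open). In form: {"xyz": [[x, y, z], ...], "angular": [[wx, wy, wz], ...], "hand": [hand, ...]}. A call has 1 to 10 rows; each row shifts and turns the pose as measured when the row begins, along the tool's axes as they then stand; what a row does not reach is not made up. A row lasts 1/10 s, in which the tool goes at most 50 mm and 8.59 degrees, less where a joint would pass 70% of its speed; a pose out of reach is approached as far as the arm can. A call with a number of a shift or a turn outside -1 to 1 is refused whole. A call with a gripper value outside its range is refused whole. The fingers move at their own pace and stop on an object; "force" is the grip in N (left out, the last holds). Time passes only in rows, so rows that do not move let the fingers close. It gives the time, the measured TCP pose, the force and the opening at its end, in the units of the state.
- bot.sense(): the state, without advancing time (a new reading comes with each control period).
- bot.read_camera(name): name is "side" or "top"; returns a dict with "frame" (420x560x3 uint8, red, green, blue), "mtx" (3x3 intrinsics, pixels), "dist_coeffs" ([k1, k2, p1, p2, k3] as OpenCV has them; the pictures are not rectified), "eye" and "attitude" of the camera in the world. Camera axes: x right, y up, looking along -z (the intrinsics and any distortion apply to the point x, -y, -z); pixel columns grow to the right and rows downward; lengths in m; the calibration is good to about 2 mm. A picture is of the moment at which its call begins. There is no depth.
- bot.job_done(): hands the job in, once; it reports no verdict.
The state is a dict: "t": time; "q": joint angles; "joint_velocities": joint speeds; "joint_torque": joint torques, N m; "ee_pos": TCP position; "tool_rot": TCP orientation; "force": force on the tool from outside, world axes, zero at the start; "ft_torque": the same for the moment, N m; "width": finger opening in m.
Only numpy, scipy, OpenCV 4.12 (cv2) and the standard library are available. Lean on these libraries where they do the work, as an engineer would, in place of code of your own. Each camera call takes 0.05 s, during which the arm holds its last target.

## Working session

There is one attempt and no reset: what is moved stays moved. The work goes in short steps, Python scripts to look and compute and a tool call to move; the robot and the scene stay as the last step left them, time stands still between calls to the robot, and variables do not carry over. Pictures are saved under pics/ and viewed, and the job is handed in when it is done.

Besides the shell and the picture viewer there is one more tool, called after "Request:" as a command line: name --argument value ..., lists and objects as JSON in quotes. servo_tool: Moves the arm, as the interface text tells. Shifts and turns lie within -1 to 1; 1 stands for 0.03 m of shift or 6 degrees of turn. Its arguments: {"type":"object","properties":{"xyz":{"type":"array"},"angular":{"type":"array"},"hand":{"type":"array"},"force":{"type":"number"}},"required":["xyz","angular","hand"]}

```bash
mkdir -p pics && python3 - <<'E'
from workcell import bot
import cv2,numpy as np
s=bot.sense();print(s)
for n in("top","side"):
    c=bot.read_camera(n)
    cv2.imwrite(f"pics/{n}0.png",c["frame"][:,:,::-1])
    print(n,c["mtx"],c["dist_coeffs"],c["eye"],c["attitude"])
    np.savez(f"{n}0.npz",**{k:np.array(v) for k,v in c.items()})
E
```

```text
{'t': 0.0, 'q': array([ 1.00589563e+00,  3.59505080e-01,  1.51139604e+00, -1.45718087e-05,
        1.27246970e+00, -1.15106693e-01]), 'joint_velocities': array([-1.86059990e-05, -6.61321051e-04,  7.09328928e-06,  5.82269782e-05,
        9.04299258e-04,  2.34327128e-04]), 'joint_torque': array([-6.07038382e-04, -5.15387142e+01, -2.70722133e+01,  6.73355651e-02,
        3.53992044e-02, -1.70204189e-04]), 'ee_pos': array([0.26052683, 0.53975208, 0.22182338]), 'tool_rot': array([ 0.15709315,  0.68950485, -0.15828181,  0.68909482]), 'force': array([ 0.11589725,  0.55789613, -0.89789185]), 'ft_torque': array([-0.00097083, -0.08823913,  0.0324261 ]), 'width': 0.08768532058764078}
top [[526.48295147   0.         270.98586188]
 [  0.         526.48295147 201.01682745]
 [  0.           0.           1.        ]] [-0.16833723  0.          0.          0.          0.        ] [0.39109065 0.01859321 1.21281993] [-0.07392944  0.07292332  0.70447132 -0.70209457]
side [[499.72786633   0.         281.10333152]
 [  0.         499.72786633 207.45184815]
 [  0.           0.           1.        ]] [0.05999137 0.         0.         0.         0.        ] [ 0.0164724  -0.5783827   0.81097108] [ 0.37899291 -0.15191407 -0.35840068  0.83954478]
```

View pics/top0.png

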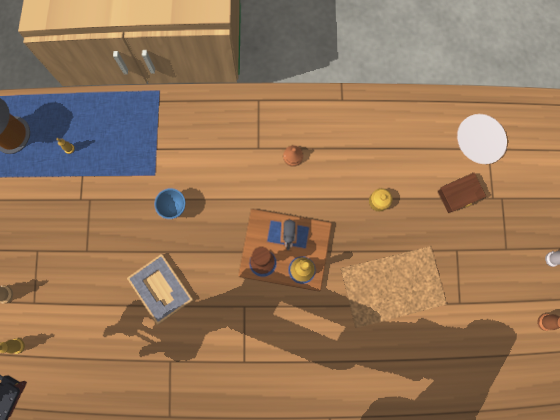

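View pics/side0.png

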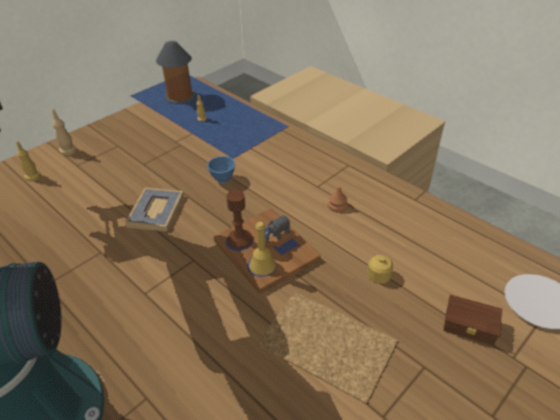

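```bash
cat > h.py <<'E'
import numpy as np,cv2
from scipy.spatial.transform import Rotation as R
class Cam:
    def __init__(s,d):
        s.f=np.array(d["frame"]);s.K=np.array(d["mtx"]);s.D=np.array(d["dist_coeffs"]);s.e=np.array(d["eye"]);s.R=R.from_quat(np.array(d["attitude"])).as_matrix()
    def ray(s,uv):
        p=cv2.undistortPoints(np.array(uv,float).reshape(-1,1,2),s.K,s.D).reshape(-1,2)
        return (s.R@np.c_[p[:,0],-p[:,1],-np.ones(len(p))].T).T
    def at(s,uv,z):
        d=s.ray(uv);return s.e+d*((z-s.e[2])/d[:,2])[:,None]
    def proj(s,P):
        c=(np.atleast_2d(P)-s.e)@s.R
        c=c*[1,-1,-1]
        return cv2.projectPoints(c,np.zeros(3),np.zeros(3),s.K,s.D)[0].reshape(-1,2)
def tri(c1,uv1,c2,uv2):
    d1=c1.ray([uv1])[0];d2=c2.ray([uv2])[0]
    A=np.c_[d1,-d2];t=np.linalg.lstsq(A,c2.e-c1.e,rcond=None)[0]
    a=c1.e+d1*t[0];b=c2.e+d2*t[1];return (a+b)/2,np.linalg.norm(a-b)
def load(n): return Cam(np.load(n+".npz"))
def crop(c,box,k,fn):
    x0,y0,x1,y1=box
    cv2.imwrite(fn,cv2.resize(c.f[y0:y1,x0:x1,::-1],None,fx=k,fy=k,interpolation=cv2.INTER_CUBIC))
E
python3 - <<'E'
from h import *
t=load("top0");s=load("side0")
crop(t,(220,200,350,300),6,"pics/t_stand.png")
crop(s,(200,170,340,290),5,"pics/s_stand.png")
crop(t,(120,245,200,325),7,"pics/t_box.png")
np.set_printoptions(precision=4,suppress=True)
print(t.at([[160,287],[394,287],[285,248],[381,200],[292,156],[170,204]],0.016))
E
```

```text
[[ 0.4448  0.2729  0.016 ]
 [ 0.4428 -0.2594  0.016 ]
 [ 0.534  -0.0118  0.016 ]
 [ 0.6453 -0.2376  0.016 ]
 [ 0.7526 -0.0302  0.016 ]
 [ 0.6375  0.2558  0.016 ]]
```

View pics/t_stand.png

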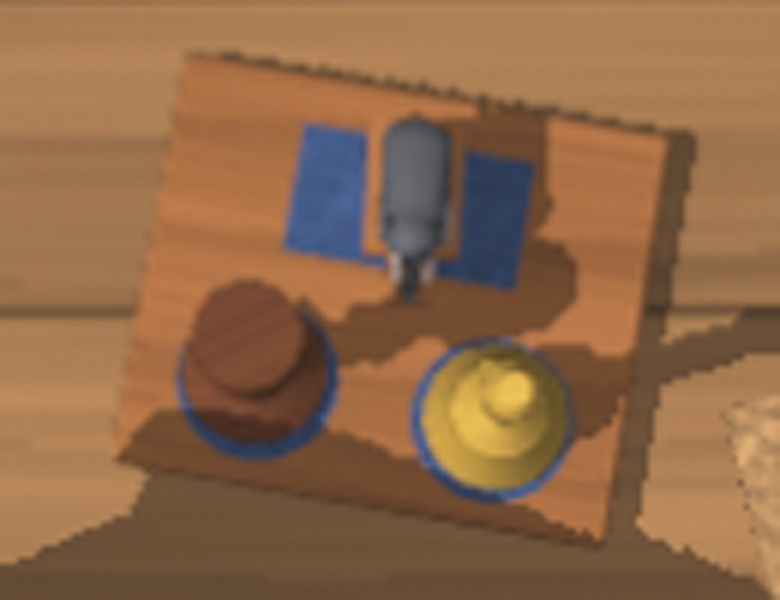

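View pics/s_stand.png

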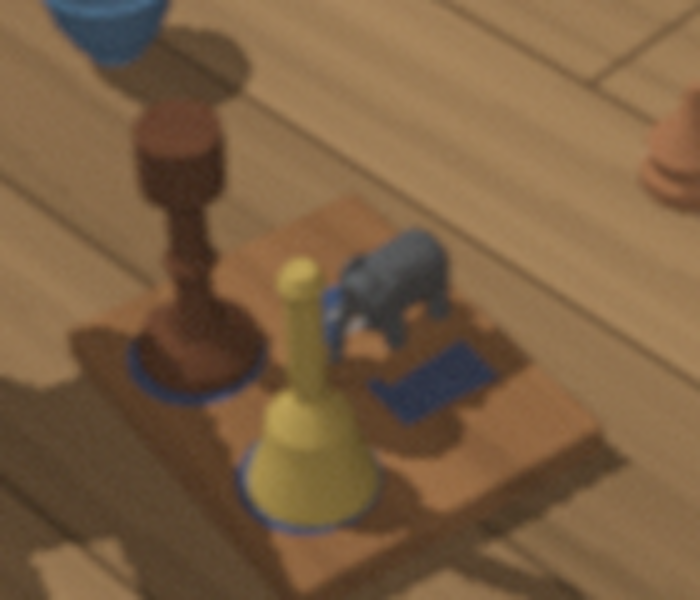

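View pics/t_box.png

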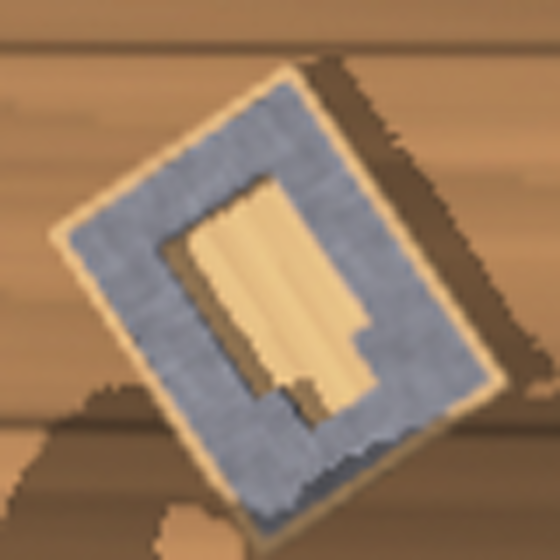

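```bash
python3 - <<'E'
from h import *
np.set_printoptions(precision=4,suppress=True)
t=load("top0")
hsv=cv2.cvtColor(t.f,cv2.COLOR_RGB2HSV)
for n,(u,v) in dict(ins=(145,275),rim=(181,271),felt=(270,230),feltd=(302,237),eleph=(288,228),jar=(381,199),fin=(292,157),bell=(298,275),cand=(260,255),mat=(400,280),board=(318,260),wood=(350,240),spot=(256,274),cutf=(165,285),plinth=(283,238)).items(): print(n,hsv[v,u],t.f[v,u])
E
```

```text
ins [118  21 145] [133 134 145]
rim [ 14 121 101] [101  76  53]
felt [110 124 134] [ 69  91 134]
feltd [110 118  91] [49 63 91]
eleph [116  16 109] [102 103 109]
jar [ 20 165 207] [207 164  73]
fin [ 11 149 181] [181 114  75]
bell [ 20 164 190] [190 150  68]
cand [ 10 147 123] [123  75  52]
mat [ 15 123 201] [201 153 104]
board [ 13 150 117] [117  77  48]
wood [ 15 130 161] [161 119  79]
spot [112  93  85] [54 62 85]
cutf [ 19 108 230] [230 193 133]
plinth [ 11  85 135] [135 106  90]
```

```bash
cat > m.py <<'E'
from h import *
np.set_printoptions(precision=4,suppress=True)
def up(c,box,k=6):
    x0,y0,x1,y1=box
    im=cv2.resize(c.f[y0:y1,x0:x1],None,fx=k,fy=k,interpolation=cv2.INTER_CUBIC)
    return im,(lambda p:(np.asarray(p,float).reshape(-1,2)+.5)/k-.5+[x0,y0])
def big(mask,n=1,hier=cv2.RETR_EXTERNAL):
    cs,_=cv2.findContours(mask.astype(np.uint8),hier,cv2.CHAIN_APPROX_NONE)
    return sorted(cs,key=cv2.contourArea,reverse=True)[:n]
def rect(c,f,z):
    w=c.at(f,z)[:,:2]
    return cv2.minAreaRect((w*1000).astype(np.float32))
E
python3 - <<'E'
from m import *
t=load("top0");s=load("side0")
im,f=up(t,(120,245,200,325),6)
b=im[:,:,2].astype(int)-im[:,:,0]
m=cv2.morphologyEx((b>-5).astype(np.uint8),cv2.MORPH_OPEN,np.ones((5,5)))
cs=big(m,3,cv2.RETR_LIST)
for c in cs[:2]:
    print(cv2.contourArea(c)); r=rect(t,f(c),.015); print(r)
cv2.imwrite("pics/m_box.png",m*255)
# felt
im,f=up(t,(220,200,350,300),6)
b=im[:,:,2].astype(int)-im[:,:,0]
m=(b>15).astype(np.uint8); cv2.imwrite("pics/m_felt.png",m*255)
# jar
im,f=up(t,(355,175,410,225),6)
h=cv2.cvtColor(im,cv2.COLOR_RGB2HSV)
m=((h[:,:,1]>150)&(h[:,:,0]>=18)).astype(np.uint8)
cv2.imwrite("pics/jar.png",np.hstack([im[:,:,::-1],cv2.cvtColor(m*255,cv2.COLOR_GRAY2BGR)]))
# mat
im,f=up(t,(330,235,460,335),6)
cv2.imwrite("pics/mat.png",im[:,:,::-1])
im,f=up(s,(350,240,410,300),6)
cv2.imwrite("pics/jars.png",im[:,:,::-1])
E
```

```text
69411.0
((441.493408203125, 275.3162536621094), (118.71018981933594, 87.96597290039062), 35.54212188720703)
23284.5
((441.3363037109375, 273.71551513671875), (81.62046813964844, 47.80183029174805), 35.54154586791992)
```

View pics/m_box.png

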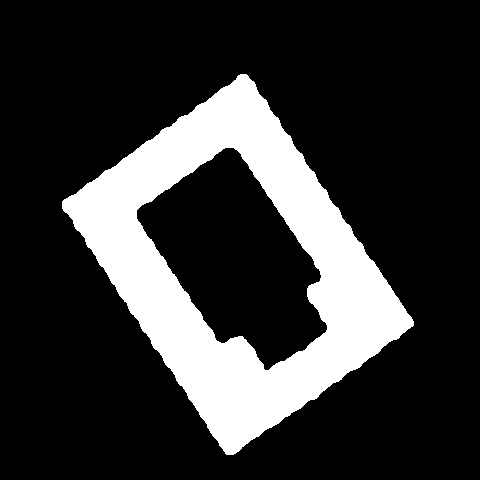

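View pics/m_felt.png

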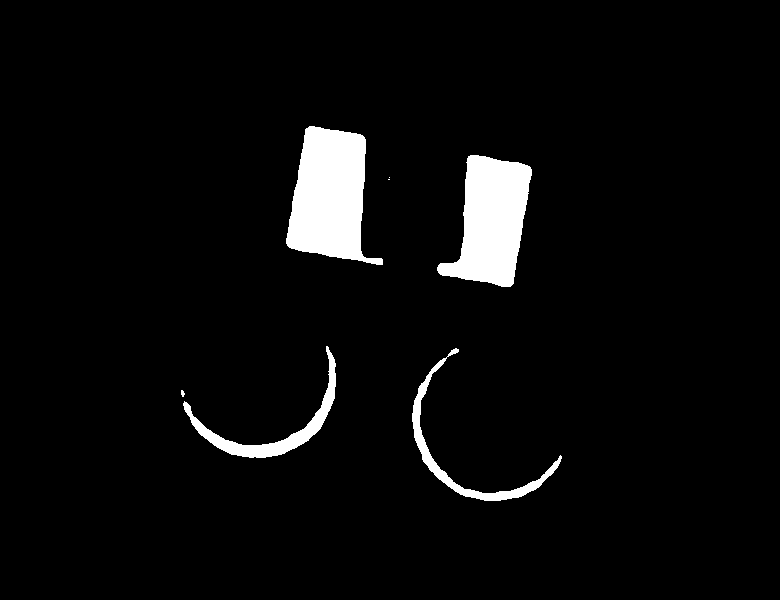

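View pics/jar.png

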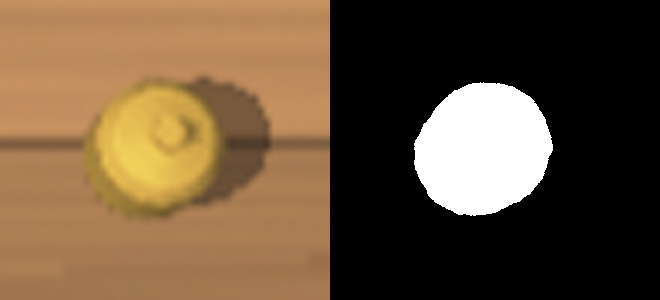

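View pics/mat.png

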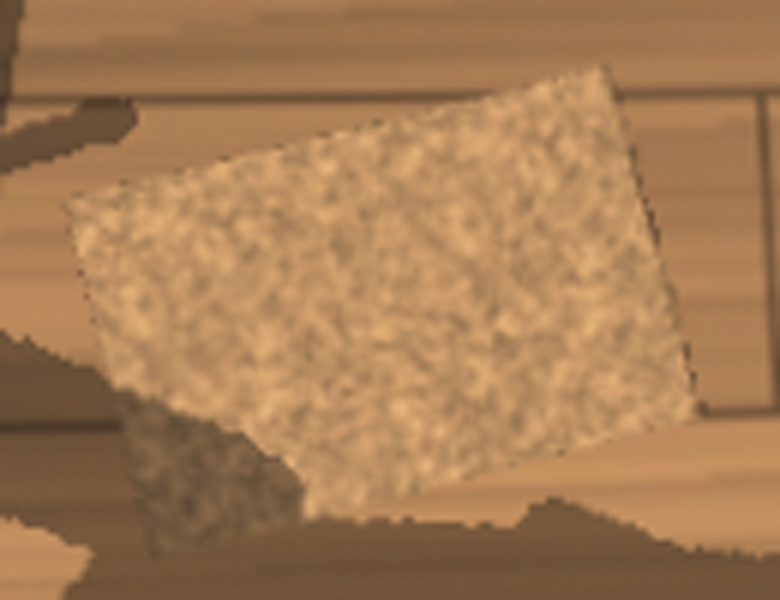

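View pics/jars.png

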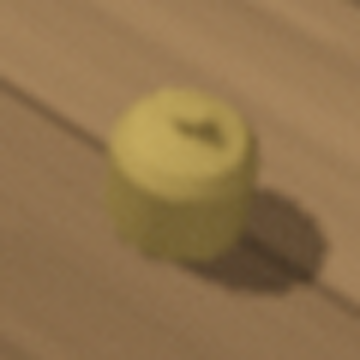

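```bash
python3 - <<'E'
from m import *
from scipy.optimize import least_squares
t=load("top0");s=load("side0")
im,f=up(t,(220,200,350,300),6)
b=im[:,:,2].astype(int)-im[:,:,0]
m=(b>15).astype(np.uint8)
cs=big(m,4)
ob=[c for c in cs if c[:,0,1].max()<300]; 
r=rect(t,f(np.vstack(ob)),.018);print("oblong",r)
for c in cs:
    if c[:,0,1].max()>300:
        w=t.at(f(c),.018)[:,:2]
        # outer edge: fit circle to far points
        ctr=w.mean(0)
        for i in range(4):
            o=least_squares(lambda p:np.hypot(*(w-p[:2]).T)-p[2],[w[:,0].mean(),w[:,1].mean(),.03],loss='soft_l1',f_scale=.001).x
            d=np.hypot(*(w-o[:2]).T)
        print("ring",o)
k=lambda p:f(np.array(p))
print("board",t.at(k([(190,55),(668,135),(600,545),(118,458)]),.018), t.at(k([(190,55),(668,135),(600,545),(118,458)]),.018).mean(0))
print("cand top",t.at(k([(248,337)]),.148),"bell top",t.at(k([(515,390)]),.137),"foot bell",t.at(k([(492,418)]),.02))
print("eleph body ends",t.at(k([(417,120),(410,245)]),.065), "trunk",t.at(k([(408,290)]),.045))
im,g=up(t,(355,175,410,225),6)
h=cv2.cvtColor(im,cv2.COLOR_RGB2HSV)
c=big((h[:,:,1]>150)&(h[:,:,0]>=18))[0]
print("jar",cv2.minEnclosingCircle((t.at(g(c),.018)[:,:2]*1000).astype(np.float32)))
print("jar lid ctr",t.at(g([[160,144]]),.036),"knob",t.at(g([[170,131]]),.052))
im,g2=up(s,(350,240,410,300),6)
print("jar side rim ellipse ctr",s.at(g2([[181,150]]),.036), "tri",tri(t,g([[160,144]])[0],s,g2([[181,148]])[0]))
im,g=up(t,(330,235,460,335),6)
print("mat",t.at(g([(68,205),(603,68),(695,410),(155,555)]),.004))
for nm,P in dict(spotL=[.5216,.03,.018]).items(): pass
print("fin",t.at([(292,157)],.03),"bowl",t.at([(170,204)],.04))
# side: cand top ellipse centre (180,130)/5, bell tip (298,275)/5
q=lambda p:(np.array(p,float)+.5)/5-.5+[200,170]
q6=lambda p:f([p])[0]
print("cand tri",tri(t,q6((248,337)),s,q((181,130))),"bell tri",tri(t,q6((515,388)),s,q((300,272))))
E
```

```text
oblong ((566.2207641601562, -18.10094451904297), (88.31173706054688, 48.582191467285156), 79.7365493774414)
ring [0.501  0.04   0.0288]
ring [ 0.4848 -0.0492  0.0292]
board [[ 0.6252  0.0656  0.018 ]
 [ 0.5932 -0.1181  0.018 ]
 [ 0.4371 -0.0889  0.018 ]
 [ 0.4705  0.0922  0.018 ]] [ 0.5315 -0.0123  0.018 ]
cand top [[0.5026 0.0405 0.148 ]] bell top [[ 0.4853 -0.0501  0.137 ]] foot bell [[ 0.485  -0.0488  0.02  ]]
eleph body ends [[ 0.5913 -0.0201  0.065 ]
 [ 0.5449 -0.0171  0.065 ]] trunk [[ 0.5307 -0.0168  0.045 ]]
jar ((646.398193359375, -234.76419067382812), 28.733699798583984)
jar lid ctr [[ 0.6444 -0.2341  0.036 ]] knob [[ 0.6459 -0.2347  0.052 ]]
jar side rim ellipse ctr [[ 0.6412 -0.235   0.036 ]] tri (array([ 0.6442, -0.234 ,  0.0341]), np.float64(0.0014954360501774394))
mat [[ 0.4867 -0.1402  0.004 ]
 [ 0.5374 -0.3526  0.004 ]
 [ 0.4041 -0.3825  0.004 ]
 [ 0.3539 -0.1703  0.004 ]]
fin [[ 0.7459 -0.0296  0.03  ]] bowl [[0.6325 0.2511 0.04  ]]
cand tri (array([0.5031, 0.0403, 0.1473]), np.float64(0.0010066267376462716)) bell tri (array([ 0.4852, -0.0496,  0.1384]), np.float64(0.0014149498413397851))
```

```bash
cat > st.py <<'E'
from h import *
import sys
from workcell import bot
np.set_printoptions(precision=4,suppress=True)
s=bot.sense();M=R.from_quat(s["tool_rot"]).as_matrix()
print("t",round(s["t"],2),"p",s["ee_pos"],"F",s["force"],"w",round(s["width"],4),"q",s["q"])
print("tool y",M[:,1],"z",M[:,2])
# target: x y z yaw(deg of tool y from world +y)
if len(sys.argv)>4:
    p=np.array([float(a) for a in sys.argv[1:4]]);a=np.radians(float(sys.argv[4]))
    ty=np.array([-np.sin(a),np.cos(a),0]);tx=np.array([0,0,-1.]);T=np.c_[tx,ty,np.cross(tx,ty)]
    print("shift tool-now units",M.T@(p-s["ee_pos"])/.03,"shift world",p-s["ee_pos"])
    print("shift in target axes units",T.T@(p-s["ee_pos"])/.03)
    print("rotvec units",np.degrees((R.from_matrix(M.T@T)).as_rotvec())/6)
E
python3 st.py .485 -.0495 .25 0
python3 - <<'E'
from m import *
t=load("top0")
f=lambda p:(np.array(p,float)+.5)/6-.5+[220,200]
L=t.at(f([(366,140),(361,250)]),.03);Rr=t.at(f([(469,158),(461,258)]),.03)
for e in(L,Rr): d=e[1]-e[0];print(e,np.degrees(np.arctan2(d[1],d[0])))
E
```

```text
t 0.1 p [0.2605 0.5398 0.2219] F [ 0.7677  0.0149 -0.4995] w 0.0879 q [ 1.0059  0.3595  1.5113  0.      1.2725 -0.1151]
tool y [ 0.4348  0.9005 -0.0017] z [ 0.9005 -0.4348 -0.0002]
shift tool-now units [ -0.916  -14.438   15.2784] shift world [ 0.2245 -0.5893  0.0281]
shift in target axes units [ -0.937  -19.6434   7.4822]
rotvec units [-4.2952 -0.0054  0.0152]
[[ 0.5898 -0.0018  0.03  ]
 [ 0.5477  0.0004  0.03  ]] 177.05507055880324
[[ 0.5827 -0.0408  0.03  ]
 [ 0.5445 -0.0373  0.03  ]] 174.76053022325362
```

Request:
servo_tool --xyz '[[-0.2,0,0],[-0.2,0,0],[-0.2,0,0],[-0.2,0,0],[-0.2,0,0],[0,-0.5,0.2],[0,-1,0.38],[0,-1,0.38],[0,-1,0.38],[0,-1,0.38]]' --angular '[[-0.86,0,0],[-0.86,0,0],[-0.86,0,0],[-0.86,0,0],[-0.86,0,0],[0,0,0],[0,0,0],[0,0,0],[0,0,0],[0,0,0]]' --hand '[0.3,0.3,0.3,0.3,0.3,0.3,0.3,0.3,0.3,0.3]' --force 20

```text
t: 1.1
ee_pos: [0.3131, 0.3977, 0.2476]
tool_rot: [-0.008, 0.709, 0.001, 0.705]
force: [0.4, -0.2, -0.5]
width: 0.0573
```

Request:
servo_tool --xyz '[[0,-1,0.38],[0,-1,0.38],[0,-1,0.38],[0,-1,0.38],[0,-1,0.38],[0,-1,0.38],[0,-1,0.38],[0,-1,0.38],[0,-1,0.38],[0,-1,0.38]]' --angular '[[0,0,0],[0,0,0],[0,0,0],[0,0,0],[0,0,0],[0,0,0],[0,0,0],[0,0,0],[0,0,0],[0,0,0]]' --hand '[0.3,0.3,0.3,0.3,0.3,0.3,0.3,0.3,0.3,0.3]'

```text
t: 2.1
ee_pos: [0.4223, 0.0736, 0.2456]
tool_rot: [-0.001, 0.712, -0.012, 0.702]
force: [0.2, 1.1, -0.2]
width: 0.0569
```

```bash
python3 st.py .485 -.0495 .25 0
```

```text
t 2.1 p [0.4223 0.0736 0.2456] F [ 0.1862  1.1124 -0.1941] w 0.0569 q [ 0.027   0.093   1.8118 -0.0186  1.2512 -1.5218]
tool y [ 0.0159  0.9997 -0.0183] z [ 0.9998 -0.0161 -0.0136]
shift tool-now units [-0.1028 -4.071   2.1538] shift world [ 0.0627 -0.1231  0.0044]
shift in target axes units [-0.1479 -4.1027  2.0901]
rotvec units [-0.1529 -0.1312  0.1734]
```

Request:
servo_tool --xyz '[[0,-0.8,0.42],[0,-0.8,0.42],[0,-0.8,0.42],[0,-0.8,0.42],[0,-0.8,0.42],[0,0,0]]' --angular '[[0,0,0],[0,0,0],[0,0,0],[0,0,0],[0,0,0],[-0.15,-0.13,0.17]]' --hand '[0.3,0.3,0.3,0.3,0.3,0.3]'

```text
t: 2.7
ee_pos: [0.4783, -0.0608, 0.2437]
tool_rot: [0.007, 0.709, -0.009, 0.705]
force: [-0.1, -0.3, -0.2]
width: 0.0575
```

```bash
python3 st.py .485 -.0495 .094 0
```

```text
t 2.7 p [ 0.4783 -0.0608  0.2437] F [-0.1373 -0.2884 -0.2037] w 0.0575 q [-0.2665  0.17    1.723  -0.0044  1.253  -1.8136]
tool y [ 0.0222  0.9997 -0.003 ] z [ 0.9997 -0.0223 -0.0053]
shift tool-now units [4.9879 0.3973 0.2406] shift world [ 0.0067  0.0113 -0.1497]
shift in target axes units [4.9903 0.3773 0.2225]
rotvec units [-0.2126 -0.0511  0.0283]
```

Request:
servo_tool --xyz '[[0,0,0],[0,0.4,0.2],[0,0,0],[0.8,0,0],[0.8,0,0],[0.8,0,0],[0.8,0,0],[0,0,0],[0,0,0]]' --angular '[[0,0,0],[-0.2,0,0],[0,0,0],[0,0,0],[0,0,0],[0,0,0],[0,0,0],[0,0,0],[0,0,0]]' --hand '[0.3,0.3,0.3,0.3,0.3,0.3,0.3,0.3,0.3]'

```text
t: 3.6
ee_pos: [0.4818, -0.0452, 0.145]
tool_rot: [-0.001, 0.709, -0.003, 0.705]
force: [-0.3, -0.0, 0.2]
width: 0.057
```

```bash
python3 st.py .485 -.0495 .094 0
```

```text
t 3.6 p [ 0.4818 -0.0452  0.145 ] F [-0.3211 -0.0233  0.2246] w 0.057 q [-0.2316  0.289   1.8435 -0.0073  1.0145 -1.7961]
tool y [ 0.0024  1.     -0.0048] z [ 1.     -0.0025 -0.0067]
shift tool-now units [ 1.7001 -0.1336  0.119 ] shift world [ 0.0032 -0.0043 -0.051 ]
shift in target axes units [ 1.7002 -0.142   0.1073]
rotvec units [-0.0233 -0.0639  0.0456]
```

Request:
servo_tool --xyz '[[0,-0.14,0.11],[0,0,0],[0,0,0],[0.5,0,0],[0.5,0,0],[0.5,0,0],[0,0,0],[0,0,0],[0,0,0]]' --angular '[[0,-0.06,0.05],[0,0,0],[0,0,0],[0,0,0],[0,0,0],[0,0,0],[0,0,0],[0,0,0],[0,0,0]]' --hand '[0.3,0.3,0.3,0.3,0.3,0.3,0.3,0.3,0.3]'

```text
t: 4.5
ee_pos: [0.4921, -0.0513, 0.107]
tool_rot: [-0.0, 0.702, -0.002, 0.712]
force: [-0.3, -0.7, 0.4]
width: 0.0569
```

```bash
python3 st.py .485 -.0495 .094 0
```

```text
t 4.5 p [ 0.4921 -0.0513  0.107 ] F [-0.3426 -0.7226  0.4189] w 0.0569 q [-0.2441  0.3477  1.8769  0.0009  0.902  -1.8128]
tool y [ 0.0027  1.     -0.0029] z [ 0.9999 -0.0027  0.0148]
shift tool-now units [ 0.4282  0.0605 -0.2436] shift world [-0.0071  0.0018 -0.013 ]
shift in target axes units [ 0.4319  0.0599 -0.237 ]
rotvec units [-0.0257  0.1411  0.028 ]
```

Request:
servo_tool --xyz '[[0,0.06,-0.22],[0.2,0,0],[0.2,0,0],[0,0,0],[0,0,0]]' --angular '[[0,0.14,0],[0,0,0],[0,0,0],[0,0,0],[0,0,0]]' --hand '[0.3,0.3,0.3,0.3,0.3]'

```text
t: 5.0
ee_pos: [0.4862, -0.0496, 0.0958]
tool_rot: [-0.0, 0.706, -0.002, 0.708]
force: [0.9, -0.5, 1.3]
width: 0.0572
```

```bash
python3 st.py .485 -.0495 .094 0
```

```text
t 5.0 p [ 0.4862 -0.0496  0.0958] F [ 0.8804 -0.5003  1.3382] w 0.0572 q [-0.2407  0.3634  1.89   -0.0041  0.8851 -1.8063]
tool y [ 0.0026  1.     -0.0038] z [ 1.     -0.0026  0.0022]
shift tool-now units [ 0.0586  0.0048 -0.0417] shift world [-0.0012  0.0001 -0.0018]
shift in target axes units [ 0.0587  0.0047 -0.0416]
rotvec units [-0.0247  0.0214  0.0364]
```

Request:
servo_tool --xyz '[[0.03,0,-0.04],[0,0,0],[0,0,0],[0,0,0],[0,0,0],[0,0,0],[0,0,0],[0,0,0]]' --angular '[[0,0,0],[0,0,0],[0,0,0],[0,0,0],[0,0,0],[0,0,0],[0,0,0],[0,0,0]]' --hand '[-1,-1,-1,-1,-1,-1,-1,-1]' --force 20

```text
t: 5.8
ee_pos: [0.485, -0.0494, 0.0948]
tool_rot: [-0.0, 0.706, -0.002, 0.708]
force: [0.7, 1.1, -0.6]
width: 0.0172
```

```bash
python3 st.py .4571 -.3101 .2 0
```

```text
t 5.8 p [ 0.485  -0.0494  0.0948] F [ 0.6898  1.055  -0.5864] w 0.0172 q [-0.2412  0.3635  1.8936 -0.0035  0.8816 -1.807 ]
tool y [ 0.0029  1.     -0.0033] z [ 1.     -0.0029  0.0022]
shift tool-now units [-3.481  -8.704  -0.8963] shift world [-0.0279 -0.2607  0.1052]
shift in target axes units [-3.5076 -8.6899 -0.9287]
rotvec units [-0.0273  0.0207  0.0314]
```

Request:
servo_tool --xyz '[[-0.4,0,0],[-0.8,0,0],[-0.8,0,0],[-0.3,-0.4,0],[0,-0.8,-0.1],[0,-0.8,-0.1],[0,-0.8,-0.1],[0,-0.8,-0.1],[0,-0.8,-0.1],[0,-0.8,-0.1]]' --angular '[[0,0,0],[0,0,0],[0,0,0],[0,0,0],[0,0,0],[0,0,0],[0,0,0],[0,0,0],[0,0,0],[0,0,0]]' --hand '[-1,-1,-1,-1,-1,-1,-1,-1,-1,-1]'

```text
t: 6.8
ee_pos: [0.4615, -0.212, 0.1673]
tool_rot: [-0.003, 0.709, -0.0, 0.706]
force: [0.2, 0.3, -3.4]
width: 0.0175
```

```bash
python3 st.py .4571 -.3101 .13 0
```

```text
t 6.8 p [ 0.4615 -0.212   0.1673] F [ 0.2245  0.3431 -3.428 ] w 0.0175 q [-0.5624  0.29    1.7721 -0.0063  1.0812 -2.1335]
tool y [-0.0033  1.     -0.0038] z [ 1.      0.0033 -0.0044]
shift tool-now units [ 1.2558 -3.266  -0.1535] shift world [-0.0044 -0.0981 -0.0373]
shift in target axes units [ 1.2426 -3.2713 -0.1483]
rotvec units [ 0.0314 -0.042   0.0366]
```

Request:
servo_tool --xyz '[[0,-0.8,0],[0,-0.8,0],[0,-0.7,-0.1],[0,-0.3,0],[0,0,0],[0,0,0],[0.5,0,0],[0.5,0,0],[0,0,0]]' --angular '[[0,0,0],[0,0,0],[0,0,0],[0,0,0],[0,0,0],[0,0,0],[0,0,0],[0,0,0],[0,0,0]]' --hand '[-1,-1,-1,-1,-1,-1,-1,-1,-1]'

```text
t: 7.7
ee_pos: [0.4537, -0.296, 0.1356]
tool_rot: [-0.001, 0.71, -0.001, 0.704]
force: [0.1, 0.0, -3.7]
width: 0.0173
```

```bash
python3 st.py .4571 -.3101 .081 0
```

```text
t 7.7 p [ 0.4537 -0.296   0.1356] F [ 0.0662  0.0077 -3.6636] w 0.0173 q [-0.7004  0.3757  1.7316 -0.0087  1.0393 -2.2669]
tool y [-0.0002  1.     -0.0025] z [ 1.      0.0002 -0.0086]
shift tool-now units [ 1.8197 -0.4645  0.1296] shift world [ 0.0034 -0.0141 -0.0546]
shift in target axes units [ 1.8195 -0.4691  0.114 ]
rotvec units [ 0.0018 -0.0824  0.0241]
```

Request:
servo_tool --xyz '[[0,-0.4,0.1],[0,0,0],[0.5,0,0],[0.5,0,0],[0.5,0,0],[0.2,0,0],[0,0,0],[0,0,0]]' --angular '[[0,-0.08,0],[0,0,0],[0,0,0],[0,0,0],[0,0,0],[0,0,0],[0,0,0],[0,0,0]]' --hand '[-1,-1,-1,-1,-1,-1,-1,-1]'

```text
t: 8.5
ee_pos: [0.4613, -0.3108, 0.0888]
tool_rot: [-0.004, 0.704, -0.002, 0.71]
force: [-0.6, 0.1, -4.0]
width: 0.0174
```

```bash
python3 st.py .4571 -.3101 .081 0
```

```text
t 8.5 p [ 0.4613 -0.3108  0.0888] F [-0.5779  0.0898 -3.9734] w 0.0174 q [-0.7166  0.4481  1.7562 -0.0009  0.9261 -2.2889]
tool y [-0.002   1.     -0.0079] z [1.     0.0021 0.0079]
shift tool-now units [ 0.2601  0.0266 -0.1437] shift world [-0.0042  0.0007 -0.0078]
shift in target axes units [ 0.2614  0.0243 -0.1416]
rotvec units [0.0197 0.0758 0.0749]
```

Request:
servo_tool --xyz '[[0,0,-0.1],[0.12,0,0],[0.1,0,0],[0.05,0,0],[0.05,0,0],[0,0,0]]' --angular '[[0,0.08,0.07],[0,0,0],[0,0,0],[0,0,0],[0,0,0],[0,0,0]]' --hand '[-1,-1,-1,-1,-1,-1]'

```text
t: 9.1
ee_pos: [0.4596, -0.3122, 0.0809]
tool_rot: [-0.002, 0.706, -0.0, 0.708]
force: [0.9, 0.1, -3.2]
width: 0.0174
```

```bash
python3 st.py .4571 -.3101 .081 0
```

```text
t 9.1 p [ 0.4596 -0.3122  0.0809] F [ 0.9329  0.1142 -3.218 ] w 0.0174 q [-0.7205  0.4617  1.7577 -0.0007  0.9185 -2.2929]
tool y [-0.002   1.     -0.0028] z [1.     0.002  0.0023]
shift tool-now units [-0.0029  0.0695 -0.0842] shift world [-0.0025  0.0021  0.0001]
shift in target axes units [-0.0025  0.0694 -0.0844]
rotvec units [0.0191 0.0223 0.027 ]
```

Request:
servo_tool --xyz '[[0.06,0,0],[0.05,0,0],[0,0,0]]' --angular '[[0,0,0],[0,0,0],[0,0,0]]' --hand '[-1,-1,-1]'

```text
t: 9.4
ee_pos: [0.4618, -0.3134, 0.0815]
tool_rot: [-0.003, 0.705, -0.001, 0.709]
force: [0.3, -0.1, -2.9]
width: 0.017
```

Request:
servo_tool --xyz '[[0.08,0,0],[0.08,0,0],[0.0,0,0]]' --angular '[[0,0,0],[0,0,0],[0,0,0]]' --hand '[-1,-1,-1]'

```text
t: 9.7
ee_pos: [0.4642, -0.3159, 0.0814]
tool_rot: [-0.005, 0.703, -0.003, 0.711]
force: [-0.4, 0.4, -4.0]
width: 0.0174
```

```bash
python3 st.py .4571 -.3101 .081 0
```

```text
t 9.7 p [ 0.4642 -0.3159  0.0814] F [-0.3692  0.405  -4.0279] w 0.0174 q [-0.72    0.4621  1.7552 -0.001   0.9076 -2.2929]
tool y [-0.0025  0.9999 -0.0116] z [0.9999 0.0027 0.012 ]
shift tool-now units [ 0.0098  0.1946 -0.2368] shift world [-0.0071  0.0058 -0.0004]
shift in target axes units [ 0.0149  0.1939 -0.2372]
rotvec units [0.0248 0.1145 0.1103]
```

Request:
servo_tool --xyz '[[0.12,0.15,-0.2],[0.1,0,0],[0,0,0]]' --angular '[[0,0.11,0.11],[0,0,0],[0,0,0]]' --hand '[-1,-1,-1]'

```text
t: 10.0
ee_pos: [0.465, -0.3163, 0.0808]
tool_rot: [-0.004, 0.702, -0.003, 0.712]
force: [-1.6, -0.1, -3.9]
width: 0.0173
```

```bash
python3 st.py .4571 -.3101 .081 0
```

```text
t 10.0 p [ 0.465  -0.3163  0.0808] F [-1.5873 -0.0883 -3.9012] w 0.0173 q [-0.7214  0.4638  1.7541  0.0025  0.9069 -2.2958]
tool y [-0.002   1.     -0.0097] z [0.9999 0.0021 0.0139]
shift tool-now units [-0.0111  0.2061 -0.2644] shift world [-0.0079  0.0062  0.0002]
shift in target axes units [-0.0054  0.2056 -0.265 ]
rotvec units [0.0198 0.1328 0.0922]
```

```bash
cat > snap.py <<'E'
from h import *
from workcell import bot
import sys
tag=sys.argv[1]
for n in ("top","side"):
    c=bot.read_camera(n);np.savez(f"{n}{tag}.npz",**{k:np.array(v) for k,v in c.items()})
    cv2.imwrite(f"pics/{n}{tag}.png",np.array(c["frame"])[:,:,::-1])
E
python3 snap.py 1; python3 -c "
from h import *
crop(load('side1'),(220,180,420,370),4,'pics/c1.png')"
```

```text
(no output)
```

View pics/c1.png

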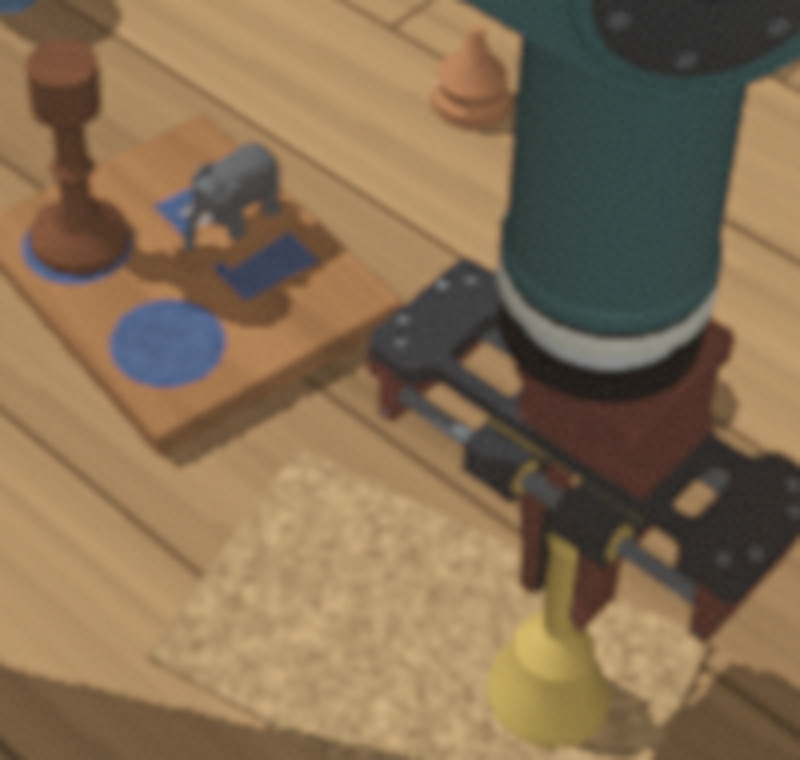

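```bash
python3 - <<'E'
from h import *
from workcell import bot
s=bot.sense();M=R.from_quat(s["tool_rot"]).as_matrix();print(s["ee_pos"],s["force"],s["ft_torque"])
c=load("side1")
p=s["ee_pos"]
for h in (0,.004,.01):
  # rim of mouth at height h under, bottom silhouette
  a=np.linspace(0,2*np.pi,72)
  # bell axis along tool -x ; underside at distance .0768 from TCP
  ctr=p+M[:,0]*(p[2]-h)/(-M[2,0])
  P=ctr+.028*(np.cos(a)[:,None]*M[:,1]+np.sin(a)[:,None]*M[:,2])
  u=(c.proj(P)-[220,180])*4
  print(h,ctr,u[:,1].max(),u[:,0].min(),u[:,0].max())
E
```

```text
[ 0.46456241 -0.31590781  0.08016696] [1.31420952 1.63972128 6.77189612] [ 0.28841473 -0.18058557 -0.01201218]
0 [ 0.46559857 -0.31661373  0.        ] 752.0589940039908 487.47878074346113 612.0607856982137
0.004 [ 0.46554687 -0.31657851  0.004     ] 747.220225077127 487.88978434462115 612.8316876959102
0.01 [ 0.46546932 -0.31652567  0.01      ] 739.909742078878 488.5110093636258 613.9968467582516
```

Request:
servo_tool --xyz '[[-0.05,0,0],[0,0,0],[0,0,0],[0,0,0],[-0.3,0,0],[-0.8,0,0],[-0.8,0,0],[-0.8,0,0],[-0.8,0,0],[-0.8,0,0]]' --angular '[[0,0,0],[0,0,0],[0,0,0],[0,0,0],[0,0,0],[0,0,0],[0,0,0],[0,0.1,0.1],[0,0,0],[0,0,0]]' --hand '[0.3,0.3,0.3,0.3,0.3,0.3,0.3,0.3,0.3,0.3]'

```text
t: 11.1
ee_pos: [0.4598, -0.3126, 0.2121]
tool_rot: [0.003, 0.71, 0.004, 0.704]
force: [0.7, -1.1, 0.2]
width: 0.0571
```

```bash
python3 st.py .502 .040 .18 0
```

```text
t 11.1 p [ 0.4598 -0.3126  0.2121] F [ 0.6959 -1.0709  0.231 ] w 0.0571 q [-0.723   0.3125  1.6098  0.0026  1.2317 -2.2965]
tool y [-0.0018  0.9999  0.0101] z [ 1.      0.0019 -0.0077]
shift tool-now units [ 1.1757 11.7399  1.4379] shift world [ 0.0422  0.3526 -0.0321]
shift in target axes units [ 1.0687 11.7537  1.4078]
rotvec units [ 0.0175 -0.0737 -0.0959]
```

Request:
servo_tool --xyz '[[0,0.5,0.1],[0,1,0.12],[0,1,0.12],[0,1,0.12],[0,1,0.12],[0,1,0.12],[0,1,0.12],[0,1,0.12],[0,1,0.12],[0,1,0.12]]' --angular '[[0,0,-0.1],[0,0,0],[0,0,0],[0,0,0],[0,0,0],[0,0,0],[0,0,0],[0,0,0],[0,0,0],[0,0,0]]' --hand '[0.3,0.3,0.3,0.3,0.3,0.3,0.3,0.3,0.3,0.3]'

```text
t: 12.1
ee_pos: [0.4991, -0.0242, 0.2217]
tool_rot: [-0.002, 0.705, -0.006, 0.709]
force: [0.3, -0.4, -0.4]
width: 0.0571
```

```bash
python3 st.py .502 .040 .18 0; python3 snap.py 2; python3 -c "
from h import *
crop(load('side2'),(220,180,420,370),4,'pics/c2.png')"
```

```text
t 12.1 p [ 0.4991 -0.0242  0.2217] F [ 0.2744 -0.4179 -0.4338] w 0.0571 q [-0.1787  0.2113  1.7284 -0.0113  1.1933 -1.7401]
tool y [ 0.0053  0.9999 -0.0118] z [ 1.     -0.0052  0.0067]
shift tool-now units [1.3645 2.1564 0.077 ] shift world [ 0.0029  0.0642 -0.0417]
shift in target axes units [1.3893 2.1396 0.0974]
rotvec units [-0.0504  0.0632  0.113 ]
```

View pics/c2.png

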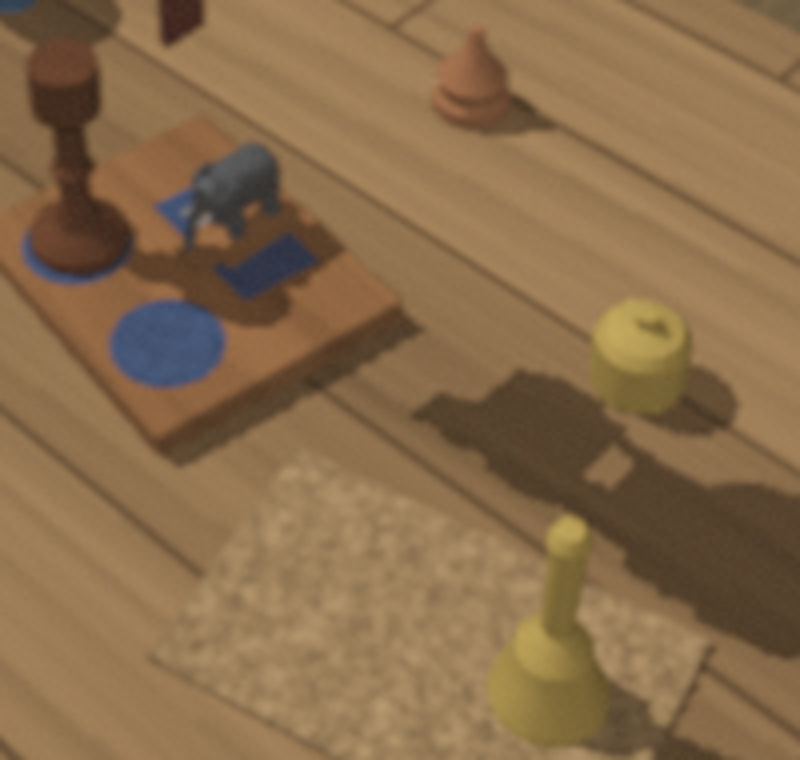

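Request:
servo_tool --xyz '[[0,0.8,0],[0,0.8,0.05],[0,0.3,0],[0,0,0],[0,0,0],[0,0,0]]' --angular '[[0,0,0],[0,0,0],[0,0.05,0.1],[0,0,0],[0,0,0],[0,0,0]]' --hand '[0.55,0.55,0.55,0.55,0.55,0.55]'

```text
t: 12.8
ee_pos: [0.501, 0.0327, 0.223]
tool_rot: [-0.001, 0.706, -0.001, 0.708]
force: [-0.4, -0.9, -1.2]
width: 0.0682
```

```bash
python3 st.py .502 .040 .111 0
```

```text
t 12.8 p [0.501  0.0327 0.223 ] F [-0.3824 -0.8566 -1.2437] w 0.0682 q [-0.0707  0.216   1.7184 -0.0024  1.2043 -1.64  ]
tool y [ 0.0006  1.     -0.0025] z [ 1.     -0.0006  0.0027]
shift tool-now units [3.7326 0.2514 0.0229] shift world [ 0.001   0.0073 -0.112 ]
shift in target axes units [3.7332 0.2421 0.0333]
rotvec units [-0.006   0.0261  0.0236]
```

Request:
servo_tool --xyz '[[0,0.22,0],[0.4,0,0],[0.6,0,0],[0.6,0,0],[0.3,0,0],[0,0,0],[0,0,0]]' --angular '[[0,0,0],[0,0,0],[0,0,0],[0,0,0],[0,0,0],[0,0,0],[0,0,0]]' --hand '[0.55,0.55,0.55,0.55,0.55,0.55,0.55]'

```text
t: 13.5
ee_pos: [0.5009, 0.037, 0.1618]
tool_rot: [0.0, 0.706, -0.003, 0.708]
force: [-0.5, -0.5, -0.4]
width: 0.0679
```

```bash
python3 st.py .502 .040 .111 0
```

```text
t 13.5 p [0.5009 0.037  0.1618] F [-0.5435 -0.4715 -0.416 ] w 0.0679 q [-0.0614  0.2871  1.7933 -0.0037  1.059  -1.6265]
tool y [ 0.0039  1.     -0.0034] z [ 1.     -0.0039  0.0021]
shift tool-now units [1.6926 0.106  0.0328] shift world [ 0.0011  0.003  -0.0508]
shift in target axes units [1.6928 0.1002 0.0366]
rotvec units [-0.0369  0.0195  0.0321]
```

Request:
servo_tool --xyz '[[0,0.12,0.04],[0.3,0,0],[0.5,0,0],[0.5,0,0],[0.3,0,0],[0,0,0],[0,0,0]]' --angular '[[0,0,0],[0,0,0],[0,0,0],[0,0,0],[0,0,0],[0,0,0],[0,0,0]]' --hand '[0.55,0.55,0.55,0.55,0.55,0.55,0.55]'

```text
t: 14.2
ee_pos: [0.5057, 0.041, 0.114]
tool_rot: [-0.0, 0.704, -0.002, 0.71]
force: [-0.4, 0.4, 0.4]
width: 0.0683
```

```bash
python3 st.py .502 .040 .111 0
```

```text
t 14.2 p [0.5057 0.041  0.114 ] F [-0.3742  0.41    0.4403] w 0.0683 q [-0.0529  0.3551  1.8386 -0.0041  0.9383 -1.6182]
tool y [ 0.0032  1.     -0.0038] z [ 1.     -0.0031  0.0094]
shift tool-now units [ 0.1004 -0.0319 -0.1242] shift world [-0.0037 -0.001  -0.003 ]
shift in target axes units [ 0.1015 -0.0319 -0.1234]
rotvec units [-0.0302  0.0894  0.036 ]
```

Correct x and tilt, then close.

Request:
servo_tool --xyz '[[0.1,-0.03,-0.12],[0,0,0],[0,0,0],[0,0,0],[0,0,0],[0,0,0],[0,0,0]]' --angular '[[0,0.1,0],[0,0,0],[0,0,0],[0,0,0],[0,0,0],[0,0,0],[0,0,0]]' --hand '[0.55,0.55,-1,-1,-1,-1,-1]' --force 20

```text
t: 14.9
ee_pos: [0.5033, 0.04, 0.1127]
tool_rot: [-0.0, 0.707, -0.003, 0.708]
force: [0.2, 0.2, -1.1]
width: 0.0375
```

```bash
python3 st.py .4339 -.2128 .2 0
```

```text
t 14.9 p [0.5033 0.04   0.1127] F [ 0.1758  0.2427 -1.1172] w 0.0375 q [-0.0548  0.3576  1.8389 -0.0046  0.9433 -1.6196]
tool y [ 0.0033  1.     -0.0038] z [ 1.     -0.0032  0.0016]
shift tool-now units [-2.8813 -8.4442 -2.2807] shift world [-0.0694 -0.2528  0.0873]
shift in target axes units [-2.91   -8.4257 -2.3127]
rotvec units [-0.031   0.0154  0.0366]
```

Request:
servo_tool --xyz '[[-0.4,0,0],[-0.8,0,0],[-0.6,0,0],[-0.2,-0.4,-0.1],[0,-0.8,-0.2],[0,-0.8,-0.25],[0,-0.8,-0.25],[0,-0.8,-0.25],[0,-0.8,-0.25],[0,-0.8,-0.25]]' --angular '[[0,0,0],[0,0,0],[0,0,0],[0,0,0],[0,0,0],[0,0,0],[0,0,0],[0,0,0],[0,0,0],[0,0,0]]' --hand '[-1,-1,-1,-1,-1,-1,-1,-1,-1,-1]'

```text
t: 15.9
ee_pos: [0.4514, -0.1224, 0.1774]
tool_rot: [-0.003, 0.708, -0.001, 0.707]
force: [0.9, -0.4, -3.2]
width: 0.0375
```

```bash
python3 st.py .4339 -.2128 .15 0
```

```text
t 15.9 p [ 0.4514 -0.1224  0.1774] F [ 0.9475 -0.4113 -3.1995] w 0.0375 q [-0.4081  0.2207  1.8431 -0.0062  1.077  -1.9793]
tool y [-0.0034  1.     -0.0053] z [ 1.      0.0034 -0.0014]
shift tool-now units [ 0.9293 -3.0074 -0.5936] shift world [-0.0175 -0.0904 -0.0274]
shift in target axes units [ 0.9126 -3.0142 -0.5848]
rotvec units [ 0.0321 -0.0137  0.0505]
```

Request:
servo_tool --xyz '[[0,-0.7,-0.15],[0,-0.7,-0.15],[0,-0.5,-0.1],[0,-0.3,0],[0,0,0],[0.3,0,0],[0.5,0,0],[0.5,0,0],[0,0,0],[0,0,0]]' --angular '[[0,0,0],[0,0,0],[0,0,0],[0,0,0],[0,0,0],[0,0,0],[0,0,0],[0,0,0],[0,0,0],[0,0,0]]' --hand '[-1,-1,-1,-1,-1,-1,-1,-1,-1,-1]'

```text
t: 16.9
ee_pos: [0.4334, -0.1934, 0.1358]
tool_rot: [-0.002, 0.709, -0.001, 0.705]
force: [0.0, -0.3, -1.8]
width: 0.0368
```

```bash
python3 st.py .4339 -.2128 .0987 0
```

```text
t 16.9 p [ 0.4334 -0.1934  0.1358] F [ 0.0165 -0.3001 -1.8474] w 0.0368 q [-0.56    0.2884  1.875  -0.0081  0.9805 -2.1268]
tool y [-0.0006  1.     -0.0045] z [ 1.      0.0006 -0.0055]
shift tool-now units [ 1.2393 -0.6414  0.0233] shift world [ 0.0005 -0.0194 -0.0371]
shift in target axes units [ 1.2365 -0.6469  0.0169]
rotvec units [ 0.0056 -0.0524  0.0429]
```

Request:
servo_tool --xyz '[[0,-0.5,0],[0,0,0],[0.4,0,0],[0.5,0,0],[0.2,0,0],[0,0,0],[0,0,0]]' --angular '[[0,0,0],[0,0,0],[0,0,0],[0,0,0],[0,0,0],[0,0,0],[0,0,0]]' --hand '[-1,-1,-1,-1,-1,-1,-1]'

```text
t: 17.6
ee_pos: [0.4365, -0.2124, 0.1056]
tool_rot: [-0.003, 0.707, -0.003, 0.707]
force: [0.0, -0.3, -2.2]
width: 0.037
```

```bash
python3 st.py .4339 -.2128 .0987 0
```

```text
t 17.6 p [ 0.4365 -0.2124  0.1056] F [ 0.0293 -0.3078 -2.2189] w 0.037 q [-0.5899  0.3434  1.8893 -0.0086  0.9034 -2.1559]
tool y [-0.0006  1.     -0.0087] z [1.     0.0006 0.0008]
shift tool-now units [ 0.2301 -0.0119 -0.0883] shift world [-0.0026 -0.0004 -0.0069]
shift in target axes units [ 0.2301 -0.0139 -0.0881]
rotvec units [0.0053 0.0079 0.0827]
```

Request:
servo_tool --xyz '[[0.15,0,-0.05],[0.1,0,-0.02],[0.07,0,0],[0,0,0],[0,0,0]]' --angular '[[0,0.05,0.08],[0,0,0],[0,0,0],[0,0,0],[0,0,0]]' --hand '[-1,-1,-1,-1,-1]'

```text
t: 18.1
ee_pos: [0.4365, -0.2129, 0.0991]
tool_rot: [-0.0, 0.707, -0.0, 0.707]
force: [-0.1, 0.7, -2.8]
width: 0.0372
```

```bash
python3 st.py .4339 -.2128 .0987 0
```

```text
t 18.1 p [ 0.4365 -0.2129  0.0991] F [-0.1203  0.6905 -2.802 ] w 0.0372 q [-0.5957  0.3555  1.8919 -0.0009  0.8936 -2.1658]
tool y [ 0.0001  1.     -0.001 ] z [ 1.     -0.0001  0.0002]
shift tool-now units [ 0.0126  0.0044 -0.0863] shift world [-0.0026  0.0001 -0.0004]
shift in target axes units [ 0.0127  0.0044 -0.0863]
rotvec units [-0.0007  0.0016  0.0092]
```

Request:
servo_tool --xyz '[[0.05,0,0],[0.05,0,0]]' --angular '[[0,0,0],[0,0,0]]' --hand '[-1,-1]'

```text
t: 18.3
ee_pos: [0.4373, -0.213, 0.0981]
tool_rot: [-0.0, 0.706, -0.001, 0.708]
force: [-4.9, 5.6, 29.7]
width: 0.0372
```

```bash
python3 st.py .4339 -.2128 .0987 0
```

```text
t 18.3 p [ 0.4373 -0.213   0.0981] F [-4.9132  5.6439 29.7191] w 0.0372 q [-0.5954  0.3572  1.8925 -0.      0.8896 -2.1659]
tool y [ 0.0002  1.     -0.0013] z [ 1.     -0.0002  0.0019]
shift tool-now units [-0.0197  0.0075 -0.1146] shift world [-0.0034  0.0002  0.0006]
shift in target axes units [-0.0195  0.0076 -0.1146]
rotvec units [-0.0021  0.0183  0.0126]
```

Request:
servo_tool --xyz '[[-0.03,0,0],[0,0,0],[0,0,0],[0,0,0],[-0.3,0,0],[-0.8,0,0],[-0.8,0,0],[-0.8,0,0],[0,0.3,0],[0,0.8,0.4]]' --angular '[[0,0,0],[0,0,0],[0,0,0],[0,0,0],[0,0,0],[0,0,0],[0,0,0],[0,0,0],[0,0,0],[0,0,0]]' --hand '[0.55,0.55,0.55,0.55,0.55,0.55,0.55,0.55,0.55,0.55]'

```text
t: 19.3
ee_pos: [0.4485, -0.1811, 0.1842]
tool_rot: [0.0, 0.707, -0.002, 0.707]
force: [0.4, -0.2, 0.0]
width: 0.0684
```

```bash
python3 st.py .56 -.019 .16 -4;python3 snap.py 3; python3 -c "
from h import *
crop(load('side3'),(220,180,420,370),4,'pics/c3.png')
crop(load('top3'),(220,200,420,320),4,'pics/c3t.png')"
```

```text
t 19.3 p [ 0.4485 -0.1811  0.1842] F [ 0.3769 -0.2119  0.0168] w 0.0684 q [-0.5257  0.2337  1.8043 -0.0014  1.1016 -2.0924]
tool y [ 0.0035  1.     -0.0021] z [ 1.     -0.0035  0.001 ]
shift tool-now units [0.7984 5.4179 3.6961] shift world [ 0.1115  0.1621 -0.0242]
shift in target axes units [0.8057 5.6494 3.3296]
rotvec units [0.6337 0.0106 0.0194]
```

View pics/c3.png

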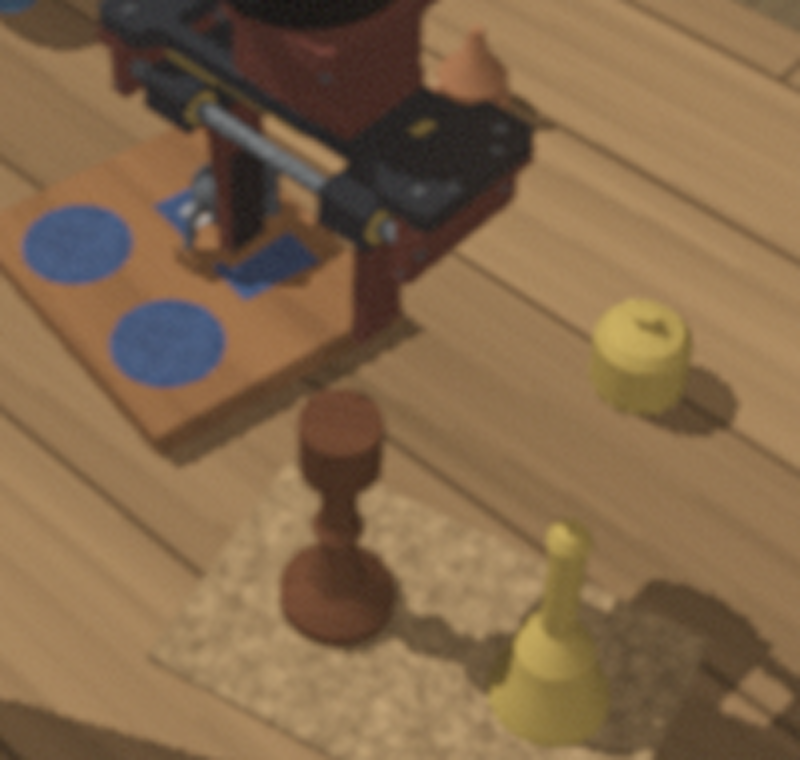

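View pics/c3t.png

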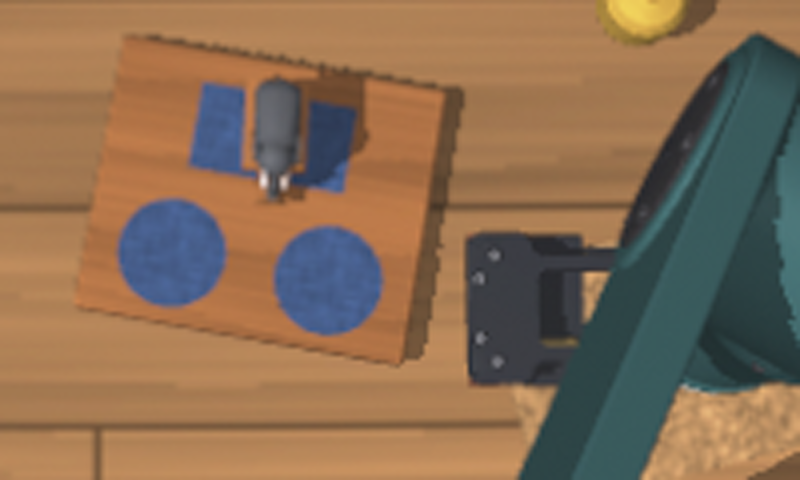

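```bash
python3 - <<'E'
from m import *
t=load("top3")
im,f=up(t,(220,200,350,300),6)
b=im[:,:,2].astype(int)-im[:,:,0]
m=(b>15).astype(np.uint8)
for c in big(m,4):
    w=(t.at(f(c),.018)[:,:2]*1000).astype(np.float32)
    print(cv2.contourArea(c),cv2.minEnclosingCircle(w),w.mean(0))
ob=[c for c in big(m,4) if c[:,0,1].max()<310]
print(rect(t,f(np.vstack(ob)),.018))
# plinth (tan vs board): view
crop(t,(255,212,320,260),12,"pics/el.png")
h=cv2.cvtColor(im,cv2.COLOR_RGB2HSV)
g=((h[:,:,1]<70)).astype(np.uint8)
c=big(g)[0];x=f(c);w=t.at(x,.06)[:,:2]
print("grey",rect(t,x,.06));v=cv2.fitLine((w*1000).astype(np.float32),cv2.DIST_L2,0,.01,.01).ravel();print(v,np.degrees(np.arctan2(v[1],v[0])))
E
```

```text
19710.0 ((484.14007568359375, -48.964988708496094), 30.424564361572266) [484.2669 -48.9024]
19536.5 ((500.4007263183594, 39.731563568115234), 30.312463760375977) [500.2728  39.5691]
8489.5 ((570.6032104492188, 6.014980316162109), 30.05324363708496) [568.0035  10.4193]
7601.5 ((560.5216064453125, -47.32275390625), 26.982582092285156) [559.2955 -48.4671]
((566.1200561523438, -18.249347686767578), (88.76612091064453, 48.58746337890625), 79.57494354248047)
grey ((559.4923706054688, -16.858795166015625), (88.1305160522461, 66.48963165283203), 79.83329010009766)
[  0.1958   0.9806 559.2461 -17.4379] 78.70983
```

View pics/el.png

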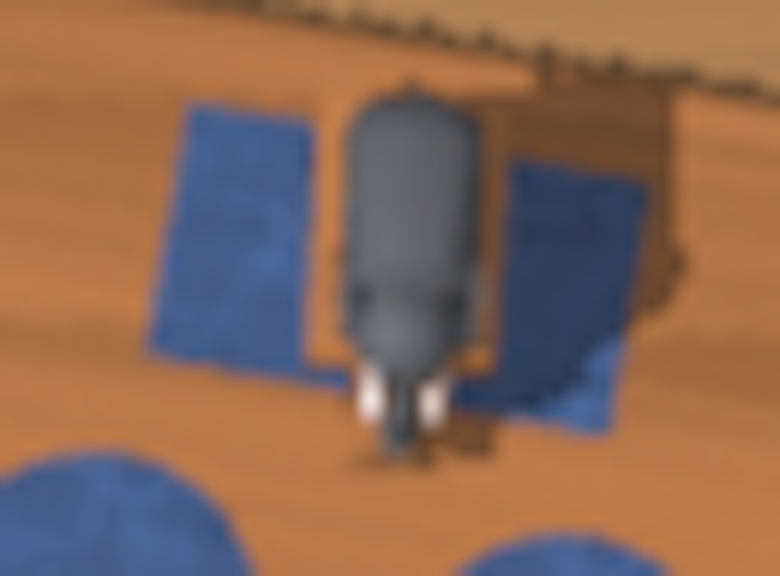

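```bash
python3 - <<'E'
from m import *
t=load("top3")
f=lambda p:(np.array(p,float)+.5)/12-.5+[255,212]
print("front edge",t.at(f([(305,368),(403,371),(496,376)]),.03))
print("left",t.at(f([(314,130),(305,350)]),.03),"right",t.at(f([(510,165),(498,360)]),.03))
print("body mid",t.at(f([(415,150),(411,250),(405,330),(413,88),(395,460)]),.055))
print("nose tip",t.at(f([(393,462)]),.03))
s=load("side3")
E
python3 st.py .56 -.019 .16 -4
```

```text
front edge [[ 0.5455 -0.0001  0.03  ]
 [ 0.5449 -0.0186  0.03  ]
 [ 0.5439 -0.0361  0.03  ]]
left [[ 0.591  -0.0021  0.03  ]
 [ 0.549  -0.0001  0.03  ]] right [[ 0.5841 -0.0392  0.03  ]
 [ 0.5469 -0.0365  0.03  ]]
body mid [[ 0.5829 -0.0204  0.055 ]
 [ 0.5642 -0.0195  0.055 ]
 [ 0.5493 -0.0182  0.055 ]
 [ 0.5946 -0.0201  0.055 ]
 [ 0.5251 -0.0162  0.055 ]]
nose tip [[ 0.5277 -0.0165  0.03  ]]
t 19.4 p [ 0.4496 -0.1786  0.1838] F [ 0.1771  0.3382 -0.3548] w 0.068 q [-0.5214  0.2344  1.8045  0.0005  1.1012 -2.0925]
tool y [-0.0001  1.     -0.0004] z [1.     0.0001 0.0015]
shift tool-now units [0.7966 5.3197 3.6786] shift world [ 0.1104  0.1596 -0.0238]
shift in target axes units [0.793  5.5635 3.2992]
rotvec units [0.6677 0.0146 0.003 ]
```

Request:
servo_tool --xyz '[[0,0.5,0.3],[0,0.8,0.5],[0,0.8,0.5],[0,0.8,0.5],[0,0.8,0.5],[0,0.8,0.5],[0,0.5,0.3],[0,0,0],[0,0,0],[0,0,0]]' --angular '[[0.2,0,0],[0.2,0,0],[0.2,0,0],[0,0,0],[0,0,0],[0,0,0],[0,0,0],[0,0,0],[0,0,0],[0,0,0]]' --hand '[0.5,0.5,0.5,0.5,0.5,0.5,0.5,0.5,0.5,0.5]'

```text
t: 20.4
ee_pos: [0.5457, -0.0286, 0.1762]
tool_rot: [0.021, 0.711, -0.022, 0.702]
force: [0.6, 0.5, -0.9]
width: 0.0661
```

```bash
python3 st.py .567 -.0195 .037 -3.5
```

```text
t 20.4 p [ 0.5457 -0.0286  0.1762] F [ 0.5531  0.4826 -0.8642] w 0.0661 q [-0.1768  0.337   1.6725 -0.0032  1.1445 -1.6853]
tool y [ 0.0609  0.9981 -0.0014] z [ 0.9981 -0.0609 -0.0127]
shift tool-now units [4.6289 0.3537 0.7487] shift world [ 0.0213  0.0091 -0.1392]
shift in target axes units [4.6385 0.3471 0.6899]
rotvec units [ 0.0015 -0.121   0.0139]
```

Request:
servo_tool --xyz '[[0,0.3,0.7],[0,0,0],[0.4,0,0],[0.8,0,0],[0.8,0,0],[0.6,0,0],[0.3,0,0],[0,0,0],[0,0,0]]' --angular '[[0,-0.1,0],[0,0,0],[0,0,0],[0,0,0],[0,0,0],[0,0,0],[0,0,0],[0,0,0],[0,0,0]]' --hand '[0.5,0.5,0.5,0.5,0.5,0.5,0.5,0.5,0.5]'

```text
t: 21.3
ee_pos: [0.5584, -0.0276, 0.0829]
tool_rot: [0.023, 0.71, -0.025, 0.703]
force: [0.4, 0.5, -0.5]
width: 0.0656
```

```bash
python3 st.py .567 -.0195 .037 -3.5
```

```text
t 21.3 p [ 0.5584 -0.0276  0.0829] F [ 0.3507  0.4535 -0.5085] w 0.0656 q [-0.1699  0.4686  1.737  -0.0055  0.9455 -1.6705]
tool y [ 0.0668  0.9978 -0.0035] z [ 0.9977 -0.0669 -0.0098]
shift tool-now units [1.5275 0.2952 0.2839] shift world [ 0.0086  0.0081 -0.0459]
shift in target axes units [1.5312 0.2883 0.2705]
rotvec units [-0.0556 -0.094   0.0331]
```

Request:
servo_tool --xyz '[[0,0.3,0.25],[0,0,0],[0.3,0,0],[0.5,0,0],[0.4,0,0],[0,0,0],[0,0,0]]' --angular '[[0,-0.1,0],[0,0,0],[0,0,0],[0,0,0],[0,0,0],[0,0,0],[0,0,0]]' --hand '[0.5,0.5,0.5,0.5,0.5,0.5,0.5]'

```text
t: 22.0
ee_pos: [0.5705, -0.0185, 0.048]
tool_rot: [0.022, 0.704, -0.025, 0.71]
force: [0.3, -0.7, 0.2]
width: 0.0657
```

```bash
python3 st.py .567 -.0195 .037 -3.5
```

```text
t 22.0 p [ 0.5705 -0.0185  0.048 ] F [ 0.3476 -0.7443  0.2265] w 0.0657 q [-0.1512  0.5238  1.7517 -0.0045  0.8569 -1.6533]
tool y [ 0.0658  0.9978 -0.0041] z [ 0.9978 -0.0658  0.0089]
shift tool-now units [ 0.3653 -0.0382 -0.1185] shift world [-0.0035 -0.001  -0.011 ]
shift in target axes units [ 0.3662 -0.0391 -0.1154]
rotvec units [-0.0454  0.0849  0.0398]
```

Request:
servo_tool --xyz '[[0.2,-0.04,-0.11],[0.18,0,0],[0,0,0],[0,0,0]]' --angular '[[0,0.08,0.04],[0,0,0],[0,0,0],[0,0,0]]' --hand '[0.5,0.5,0.5,0.5]'

```text
t: 22.4
ee_pos: [0.5674, -0.0199, 0.0363]
tool_rot: [0.023, 0.706, -0.023, 0.707]
force: [-0.1, 0.4, 0.7]
width: 0.066
```

```bash
python3 st.py .567 -.0195 .036 -3.5
```

```text
t 22.4 p [ 0.5674 -0.0199  0.0363] F [-0.0627  0.4163  0.6776] w 0.066 q [-0.1569  0.5411  1.7591  0.0005  0.8406 -1.6621]
tool y [0.0659 0.9978 0.0003] z [ 0.9978 -0.0659  0.0008]
shift tool-now units [ 0.0108  0.0118 -0.0155] shift world [-0.0004  0.0004 -0.0003]
shift in target axes units [ 0.0108  0.0119 -0.0154]
rotvec units [-0.0462  0.0077 -0.0027]
```

Excellent alignment; close.

Request:
servo_tool --xyz '[[0,0,0],[0,0,0],[0,0,0],[0,0,0],[0,0,0],[0,0,0]]' --angular '[[0,0,0],[0,0,0],[0,0,0],[0,0,0],[0,0,0],[0,0,0]]' --hand '[-1,-1,-1,-1,-1,-1]' --force 20

```text
t: 23.0
ee_pos: [0.5681, -0.0199, 0.0371]
tool_rot: [0.023, 0.706, -0.023, 0.708]
force: [0.0, -0.1, -1.5]
width: 0.0261
```

```bash
python3 st.py .4455 .2777 .15 35.5
```

```text
t 23.0 p [ 0.5681 -0.0199  0.0371] F [ 0.0119 -0.0662 -1.5349] w 0.0261 q [-0.1568  0.5401  1.7585  0.0007  0.8407 -1.662 ]
tool y [0.0659 0.9978 0.0003] z [ 0.9978 -0.0659  0.0023]
shift tool-now units [-3.7727  9.6286 -4.7222] shift world [-0.1226  0.2976  0.1129]
shift in target axes units [-3.7643 10.4476  2.4333]
rotvec units [-6.5467  0.0224  0.0051]
```

Request:
servo_tool --xyz '[[-0.3,0,0],[-0.7,0,0],[-0.8,0,0],[-0.8,0.3,-0.15],[-0.4,0.8,-0.39],[0,0.9,-0.44],[0,0.9,-0.44],[0,0.9,-0.44],[0,0.9,-0.44],[0,0.9,-0.44]]' --angular '[[0,0,0],[0,0,0],[0,0,0],[0,0,0],[0,0,0],[0,0,0],[0,0,0],[0,0,0],[0,0,0],[0,0,0]]' --hand '[-1,-1,-1,-1,-1,-1,-1,-1,-1,-1]'

```text
t: 24.0
ee_pos: [0.4956, 0.1553, 0.1346]
tool_rot: [0.025, 0.705, -0.026, 0.708]
force: [0.6, 0.0, -2.4]
width: 0.0261
```

```bash
python3 st.py .4463 .2783 .11 35.54
```

```text
t 24.0 p [0.4956 0.1553 0.1346] F [ 0.6388  0.0077 -2.4122] w 0.0261 q [ 0.1714  0.3441  1.788  -0.0012  1.0059 -1.3265]
tool y [ 0.0722  0.9974 -0.0002] z [ 0.9974 -0.0722  0.0037]
shift tool-now units [ 0.8135  3.9703 -1.9389] shift world [-0.0493  0.123  -0.0246]
shift in target axes units [0.8213 4.2916 1.0451]
rotvec units [-6.6135  0.0332  0.0137]
```

Request:
servo_tool --xyz '[[0,0.9,-0.45],[0,0.8,-0.4],[0,0.6,-0.3],[0,0.3,-0.15],[0,0,0],[0,0,0],[0,0,0],[0,0,0],[0,0,0],[0,0,0]]' --angular '[[0,0,0],[0,0,0],[0,0,0],[-0.4,0,0],[-0.9,0,0],[-0.9,0,0],[-0.9,0,0],[-0.9,0,0],[-0.9,0,0],[-0.9,0,0]]' --hand '[-1,-1,-1,-1,-1,-1,-1,-1,-1,-1]'

```text
t: 25.0
ee_pos: [0.4575, 0.2402, 0.1379]
tool_rot: [-0.202, 0.677, 0.2, 0.679]
force: [-0.8, 0.1, -1.6]
width: 0.0264
```

```bash
python3 st.py .4463 .2783 .06 35.54
```

```text
t 25.0 p [0.4575 0.2402 0.1379] F [-0.7657  0.1266 -1.6045] w 0.0264 q [ 0.3518  0.3372  1.789  -0.0032  1.0132 -1.794 ]
tool y [-0.5452  0.8383 -0.0031] z [0.8383 0.5452 0.0016]
shift tool-now units [2.5931 1.2759 0.3731] shift world [-0.0112  0.0381 -0.0779]
shift in target axes units [2.5965 1.2501 0.4322]
rotvec units [-0.4168  0.0147  0.0302]
```

Request:
servo_tool --xyz '[[0,0.5,0.2],[0,0.6,0.2],[0,0.2,0],[0,0,0],[0.4,0,0],[0.6,0,0],[0.4,0,0],[0,0,0],[0,0,0]]' --angular '[[-0.3,0,0],[0,0,0],[0,0,0],[0,0,0],[0,0,0],[0,0,0],[0,0,0],[0,0,0],[0,0,0]]' --hand '[-1,-1,-1,-1,-1,-1,-1,-1,-1]'

```text
t: 25.9
ee_pos: [0.4467, 0.2741, 0.0935]
tool_rot: [-0.217, 0.673, 0.213, 0.674]
force: [-0.4, 0.5, -1.3]
width: 0.026
```

```bash
python3 st.py .4463 .2783 .05 35.54
```

```text
t 25.9 p [0.4467 0.2741 0.0935] F [-0.4443  0.5268 -1.2744] w 0.026 q [ 0.4232  0.409   1.8141 -0.0079  0.9177 -1.761 ]
tool y [-0.5795  0.8149 -0.0063] z [ 0.8149  0.5796 -0.0004]
shift tool-now units [1.4486 0.13   0.0714] shift world [-0.0004  0.0042 -0.0435]
shift in target axes units [1.4495 0.1207 0.071 ]
rotvec units [-0.0201 -0.0039  0.0602]
```

Request:
servo_tool --xyz '[[0,0.13,0.07],[0.4,0,0],[0.5,0,0],[0.3,0,0],[0,0,0],[0,0,0]]' --angular '[[0,0,0.05],[0,0,0],[0,0,0],[0,0,0],[0,0,0],[0,0,0]]' --hand '[-1,-1,-1,-1,-1,-1]'

```text
t: 26.5
ee_pos: [0.4479, 0.279, 0.0564]
tool_rot: [-0.215, 0.672, 0.215, 0.675]
force: [-0.9, -0.1, -1.5]
width: 0.0259
```

```bash
python3 st.py .4463 .2783 .04 35.54; python3 snap.py 4;python3 -c "
from h import *
crop(load('side4'),(110,170,210,245),7,'pics/c4.png')
crop(load('top4'),(110,240,210,325),7,'pics/c4t.png')"
```

```text
t 26.5 p [0.4479 0.279  0.0564] F [-0.93   -0.1348 -1.5423] w 0.0259 q [ 0.4268  0.4681  1.8381 -0.0011  0.832  -1.7613]
tool y [-0.5795  0.815  -0.0014] z [0.815  0.5795 0.0031]
shift tool-now units [ 0.5465  0.0118 -0.0602] shift world [-0.0016 -0.0007 -0.0164]
shift in target axes units [ 0.5467  0.0111 -0.0585]
rotvec units [-0.0211  0.0296  0.0136]
```

View pics/c4.png

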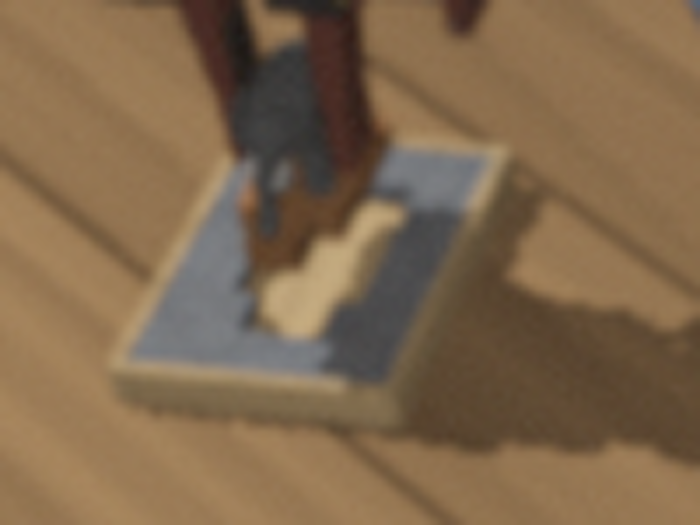

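View pics/c4t.png

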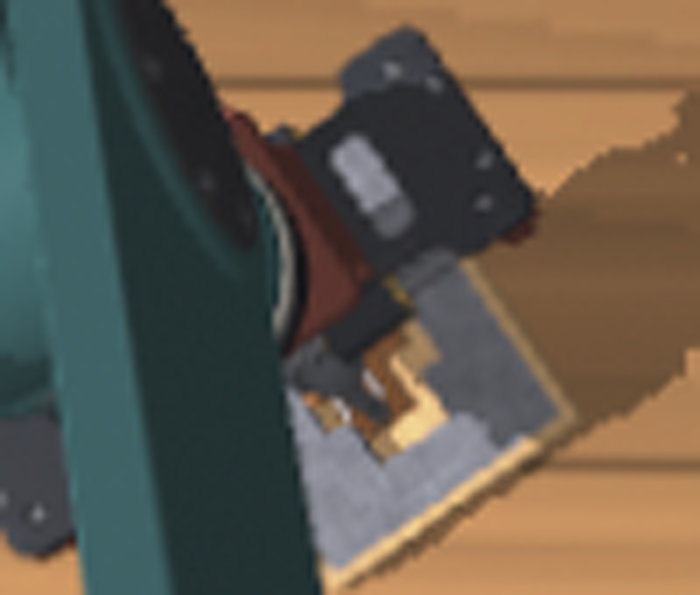

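```bash
python3 - <<'E'
from m import *
t=load("top4");s=load("side4")
k=lambda p,o:(np.array(p,float)+.5)/7-.5+o
h=np.array([-.8137,-.5813]);l=np.array([.5813,-.8137])
seat=np.array([.4455,.2777])
def P(c,x,y,z): return np.r_[c+h*x/1000+l*y/1000,z]
for x,y in((44.5,13.5),(44.5,-13.5),(26.5,13.5),(26.5,22.5),(-34.5,22.5)):
    p=P(seat,x,y,.015); print("cut",x,y,"top",(t.proj(p)[0]-[110,240]+.5)*7-.5,"side",(s.proj(p)[0]-[110,170]+.5)*7-.5)
e=np.array([.4479,.279])+h*.001
for x,y in((40,9),(40,-9),(22,9)):
    for z in(.0373,.0493):
        p=P(e,x,y,z); print("pl",x,y,z,"top",(t.proj(p)[0]-[110,240]+.5)*7-.5,"side",(s.proj(p)[0]-[110,170]+.5)*7-.5)
E
```

```text
cut 44.5 13.5 top [448.9087 418.7928] side [318.5022 339.3433]
cut 44.5 -13.5 top [380.7241 466.913 ] side [240.7148 332.0897]
cut 26.5 13.5 top [418.0756 373.0852] side [336.4919 303.3145]
cut 26.5 22.5 top [440.7711 357.0739] side [362.1999 305.687 ]
cut -34.5 22.5 top [337.6437 203.6401] side [419.2467 189.2526]
pl 40 9 0.0373 top [414.5227 408.6153] side [300.2524 276.3464]
pl 40 9 0.0493 top [407.2045 407.6111] side [293.3618 249.253 ]
pl 40 -9 0.0373 top [368.2567 441.2519] side [247.9354 271.5567]
pl 40 -9 0.0493 top [360.4739 440.5717] side [240.6856 244.4689]
pl 22 9 0.0373 top [383.2496 362.0888] side [318.5858 240.7319]
pl 22 9 0.0493 top [375.6387 360.6119] side [311.8936 213.7032]
```

Request:
servo_tool --xyz '[[0,0,-0.06],[0.3,0,0],[0.3,0,0],[0,0,0],[0,0,0]]' --angular '[[0,0.03,0],[0,0,0],[0,0,0],[0,0,0],[0,0,0]]' --hand '[-1,-1,-1,-1,-1]'

```text
t: 27.1
ee_pos: [0.4473, 0.2784, 0.0382]
tool_rot: [-0.215, 0.673, 0.215, 0.675]
force: [-0.2, 0.2, -2.6]
width: 0.0263
```

```bash
python3 st.py .4463 .2783 .0252 35.54
```

```text
t 27.1 p [0.4473 0.2784 0.0382] F [-0.1947  0.2425 -2.6318] w 0.0263 q [ 0.4266  0.4966  1.852  -0.002   0.7902 -1.7609]
tool y [-0.5795  0.815  -0.0019] z [0.815  0.5795 0.0024]
shift tool-now units [ 0.4339  0.0178 -0.0297] shift world [-0.001  -0.0001 -0.013 ]
shift in target axes units [ 0.434   0.017  -0.0286]
rotvec units [-0.0207  0.0231  0.0185]
```

Request:
servo_tool --xyz '[[0.2,0,-0.05],[0.18,0,0],[0,0,0],[0,0,0]]' --angular '[[0,0.03,0],[0,0,0],[0,0,0],[0,0,0]]' --hand '[-1,-1,-1,-1]'

```text
t: 27.5
ee_pos: [0.446, 0.2774, 0.0256]
tool_rot: [-0.216, 0.674, 0.214, 0.673]
force: [-0.5, 0.4, -1.5]
width: 0.026
```

```bash
python3 st.py .4463 .2783 .0252 35.54
```

```text
t 27.5 p [0.446  0.2774 0.0256] F [-0.4987  0.3545 -1.5393] w 0.026 q [ 0.4264  0.5172  1.8603 -0.003   0.765  -1.7603]
tool y [-0.5795  0.815  -0.0019] z [ 0.815   0.5795 -0.0013]
shift tool-now units [0.0141 0.018  0.0259] shift world [ 0.0003  0.0009 -0.0004]
shift in target axes units [0.0142 0.0179 0.0259]
rotvec units [-0.0207 -0.0123  0.018 ]
```

Request:
servo_tool --xyz '[[0,0,0],[0,0,0],[0,0,0],[0,0,0],[-0.3,0,0],[-0.6,0,0],[-0.8,0,0],[-0.8,0,0],[-0.8,0,0],[0,0,0]]' --angular '[[0,0,0],[0,0,0],[0,0,0],[0,0,0],[0,0,0],[0,0,0],[0,0,0],[0,0,0],[0,0,0],[0,0,0]]' --hand '[0.3,0.3,0.3,0.3,0.3,0.3,0.3,0.3,0.3,0.3]'

```text
t: 28.5
ee_pos: [0.4468, 0.278, 0.132]
tool_rot: [-0.216, 0.673, 0.214, 0.674]
force: [1.5, 0.1, 0.0]
width: 0.057
```

```bash
python3 st.py .645 -.2345 .15 0; python3 snap.py 5;python3 -c "
from h import *
crop(load('side5'),(110,170,210,245),7,'pics/c5.png')"
```

```text
t 28.5 p [0.4468 0.278  0.132 ] F [1.481  0.1032 0.0161] w 0.057 q [ 0.4268  0.3571  1.7746 -0.0024  1.008  -1.7607]
tool y [-0.5795  0.815  -0.0024] z [0.815  0.5795 0.0015]
shift tool-now units [ -0.5631 -17.7532  -4.5146] shift world [ 0.1982 -0.5125  0.018 ]
shift in target axes units [ -0.5989 -17.0841   6.6067]
rotvec units [5.9023 0.0207 0.0178]
```

View pics/c5.png

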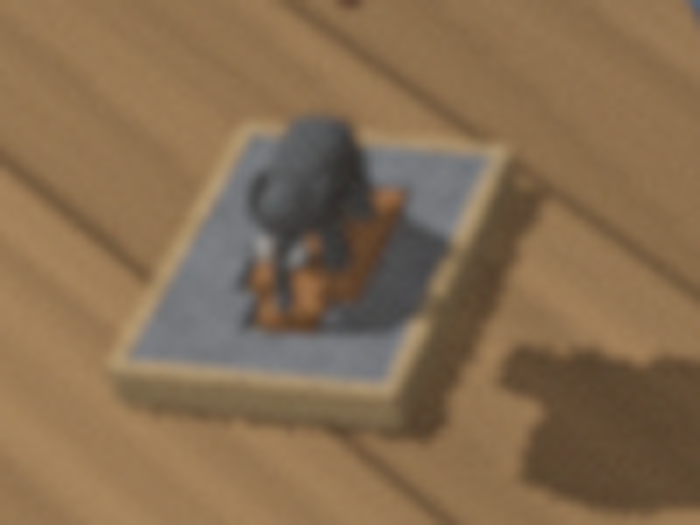

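Request:
servo_tool --xyz '[[-0.3,0,0],[-0.3,0,0],[-0.3,0,0],[-0.3,0,0],[-0.3,0,0],[-0.3,0,0],[0,-0.5,0.2],[0,-0.9,0.35],[0,-0.9,0.35],[0,-0.9,0.35]]' --angular '[[0.9,0,0],[0.9,0,0],[0.9,0,0],[0.9,0,0],[0.9,0,0],[0.9,0,0],[0.4,0,0],[0,0,0],[0,0,0],[0,0,0]]' --hand '[0.8,0.8,0.8,0.8,0.8,0.8,0.8,0.8,0.8,0.8]'

```text
t: 29.6
ee_pos: [0.4726, 0.1775, 0.1726]
tool_rot: [-0.0, 0.716, -0.007, 0.698]
force: [0.0, -0.8, -0.7]
width: 0.0791
```

Request:
servo_tool --xyz '[[0,-0.9,0.35],[0,-0.9,0.35],[0,-0.9,0.35],[0,-0.9,0.35],[0,-0.9,0.35],[0,-0.9,0.35],[0,-0.9,0.35],[0,-0.9,0.35],[0,-0.9,0.35],[0,-0.9,0.35]]' --angular '[[0,0,0],[0,0,0],[0,0,0],[0,0,0],[0,0,0],[0,0,0],[0,0,0],[0,0,0],[0,0,0],[0,0,0]]' --hand '[0.8,0.8,0.8,0.8,0.8,0.8,0.8,0.8,0.8,0.8]'

```text
t: 30.6
ee_pos: [0.5673, -0.1046, 0.1569]
tool_rot: [0.0, 0.725, -0.007, 0.689]
force: [-0.8, 0.2, -0.5]
width: 0.0786
```

```bash
python3 st.py .645 -.2345 .15 0; python3 snap.py 6;python3 -c "
from h import *
crop(load('top6'),(110,240,210,325),7,'pics/c6t.png')"
```

```text
t 30.6 p [ 0.5673 -0.1046  0.1569] F [-0.811   0.2117 -0.5211] w 0.0786 q [-0.287   0.4178  1.5961 -0.0246  1.1748 -1.8379]
tool y [ 0.0096  0.9999 -0.009 ] z [ 0.9986 -0.0101 -0.0514]
shift tool-now units [ 0.1341 -4.3018  2.643 ] shift world [ 0.0777 -0.1299 -0.0069]
shift in target axes units [ 0.231  -4.3292  2.591 ]
rotvec units [-0.0941 -0.4915  0.0836]
```

View pics/c6t.png

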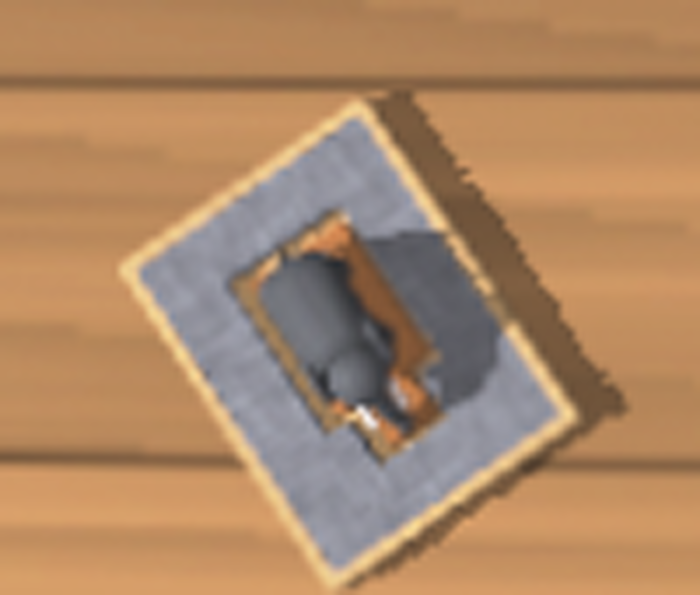

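Request:
servo_tool --xyz '[[0,-0.8,0.5],[0,-0.8,0.5],[0,-0.8,0.5],[0,-0.8,0.5],[0,-0.4,0.3],[0,0,0],[0,0,0],[0,0,0]]' --angular '[[0,-0.25,0],[0,-0.25,0],[0,0,0],[0,0,0],[0,0,0],[0,0,0],[0,0,0],[0,0,0]]' --hand '[0.8,0.8,0.8,0.8,0.8,0.8,0.8,0.8]'

```text
t: 31.5
ee_pos: [0.6301, -0.2108, 0.1465]
tool_rot: [0.004, 0.712, -0.004, 0.702]
force: [-0.2, -0.2, -0.5]
width: 0.0791
```

```bash
python3 st.py .645 -.2345 .1 0
```

```text
t 31.5 p [ 0.6301 -0.2108  0.1465] F [-0.2092 -0.1605 -0.5242] w 0.0791 q [-0.4236  0.5255  1.4317 -0.0058  1.1971 -1.9805]
tool y [0.0117 0.9999 0.0001] z [ 0.9998 -0.0117 -0.0138]
shift tool-now units [ 1.5424 -0.784   0.5263] shift world [ 0.0149 -0.0237 -0.0465]
shift in target axes units [ 1.5496 -0.7897  0.4958]
rotvec units [-0.1116 -0.1317 -0.0018]
```

Request:
servo_tool --xyz '[[0,-0.7,0.5],[0,0,0],[0,0,0],[0.4,0,0],[0.6,0,0],[0.5,0,0],[0.2,0,0],[0,0,0],[0,0,0]]' --angular '[[-0.1,-0.13,0],[0,0,0],[0,0,0],[0,0,0],[0,0,0],[0,0,0],[0,0,0],[0,0,0],[0,0,0]]' --hand '[0.8,0.8,0.8,0.8,0.8,0.8,0.8,0.8,0.8]'

```text
t: 32.4
ee_pos: [0.6398, -0.2224, 0.0912]
tool_rot: [0.0, 0.709, 0.003, 0.705]
force: [0.4, 0.2, -0.1]
width: 0.079
```

```bash
python3 st.py .645 -.2345 .006 0
```

```text
t 32.4 p [ 0.6398 -0.2224  0.0912] F [ 0.3725  0.156  -0.1418] w 0.079 q [-0.4376  0.5974  1.452   0.0022  1.1005 -2.0134]
tool y [-0.004   1.      0.0054] z [ 1.      0.0041 -0.0067]
shift tool-now units [ 2.8349 -0.4193  0.1907] shift world [ 0.0052 -0.0121 -0.0852]
shift in target axes units [ 2.8384 -0.4034  0.1734]
rotvec units [ 0.0387 -0.0638 -0.0511]
```

Request:
servo_tool --xyz '[[0,-0.42,0.19],[0,0,0],[0,0,0],[0,0,0],[0.4,0,0],[0.4,0,0],[0,0,0]]' --angular '[[0,-0.06,-0.05],[0,0,0],[0,0,0],[0,0,0],[0,0,0],[0,0,0],[0,0,0]]' --hand '[0.8,0.8,0.8,0.8,0.8,0.8,0.8]'

```text
t: 33.1
ee_pos: [0.6478, -0.2374, 0.0675]
tool_rot: [-0.002, 0.706, 0.0, 0.709]
force: [0.1, 0.3, -0.9]
width: 0.0791
```

```bash
python3 st.py .645 -.2345 .006 0
```

```text
t 33.1 p [ 0.6478 -0.2374  0.0675] F [ 0.1346  0.3282 -0.8776] w 0.0791 q [-0.4512  0.6332  1.4497 -0.0004  1.0538 -2.0252]
tool y [-0.0034  1.     -0.0024] z [1.     0.0034 0.0042]
shift tool-now units [ 2.0495  0.1024 -0.1006] shift world [-0.0028  0.0029 -0.0615]
shift in target axes units [ 2.0501  0.0972 -0.0923]
rotvec units [0.0324 0.0404 0.0229]
```

Request:
servo_tool --xyz '[[0,0.1,-0.1],[0.3,0,0],[0.5,0,0],[0.5,0,0],[0.2,0,0],[0,0,0],[0,0,0]]' --angular '[[0,0.04,0],[0,0,0],[0,0,0],[0,0,0],[0,0,0],[0,0,0],[0,0,0]]' --hand '[0.8,0.8,0.8,0.8,0.8,0.8,0.8]'

```text
t: 33.8
ee_pos: [0.643, -0.2332, 0.0161]
tool_rot: [-0.002, 0.708, 0.001, 0.706]
force: [-0.5, 0.3, 0.8]
width: 0.0792
```

```bash
python3 st.py .645 -.2345 .006 0
```

```text
t 33.8 p [ 0.643  -0.2332  0.0161] F [-0.508   0.3244  0.8036] w 0.0792 q [-0.4476  0.6919  1.4865 -0.0027  0.9665 -2.0206]
tool y [-0.0038  1.     -0.0006] z [ 1.      0.0038 -0.0039]
shift tool-now units [ 0.3367 -0.0428  0.0674] shift world [ 0.002  -0.0013 -0.0101]
shift in target axes units [ 0.337  -0.0428  0.0663]
rotvec units [ 0.0361 -0.0368  0.0059]
```

Request:
servo_tool --xyz '[[0.18,-0.04,0.05],[0.15,0,0],[0,0,0],[0,0,0],[0,0,0],[0,0,0],[0,0,0],[0,0,0]]' --angular '[[0,-0.04,0],[0,0,0],[0,0,0],[0,0,0],[0,0,0],[0,0,0],[0,0,0],[0,0,0]]' --hand '[0.8,0.8,0.8,-1,-1,-1,-1,-1]' --force 20

```text
t: 34.6
ee_pos: [0.6459, -0.2352, 0.0072]
tool_rot: [-0.002, 0.706, 0.001, 0.708]
force: [0.4, 0.2, -1.3]
width: 0.0495
```

```bash
python3 st.py .5661 -.0182 .1 0
```

```text
t 34.6 p [ 0.6459 -0.2352  0.0072] F [ 0.3869  0.2148 -1.2568] w 0.0495 q [-0.4495  0.7038  1.4891 -0.0002  0.9446 -2.0238]
tool y [-0.0036  1.     -0.0019] z [1.     0.0036 0.0036]
shift tool-now units [-3.1174  7.2369 -2.624 ] shift world [-0.0798  0.217   0.0928]
shift in target axes units [-3.0942  7.2332 -2.6613]
rotvec units [0.0345 0.0341 0.0181]
```

Request:
servo_tool --xyz '[[-0.4,0,0],[-0.8,0,0],[-0.8,0,0],[-0.6,0.3,-0.1],[-0.2,0.8,-0.29],[0,0.8,-0.29],[0,0.8,-0.29],[0,0.8,-0.29],[0,0.8,-0.29],[0,0.8,-0.29]]' --angular '[[0,0,0],[0,0,0],[0,0,0],[0,0,0],[0,0,0],[0,0,0],[0,0,0],[0,0,0],[0,0,0],[0,0,0]]' --hand '[-1,-1,-1,-1,-1,-1,-1,-1,-1,-1]'

```text
t: 35.6
ee_pos: [0.5876, -0.077, 0.1002]
tool_rot: [-0.001, 0.705, -0.001, 0.71]
force: [0.6, 0.2, -1.6]
width: 0.0493
```

```bash
python3 st.py .567 -.0182 .08 0
```

```text
t 35.6 p [ 0.5876 -0.077   0.1002] F [ 0.5843  0.2005 -1.5804] w 0.0493 q [-0.2465  0.4773  1.6615 -0.0008  0.9955 -1.8161]
tool y [ 0.0007  1.     -0.0024] z [ 1.     -0.0007  0.0069]
shift tool-now units [ 0.6624  1.9623 -0.6939] shift world [-0.0206  0.0588 -0.0202]
shift in target axes units [ 0.6719  1.9612 -0.6878]
rotvec units [-0.0068  0.0663  0.0229]
```

Request:
servo_tool --xyz '[[0,0.7,-0.3],[0,0.7,-0.2],[0,0.3,-0.1],[0,0,0],[0,0,0],[0,0,0],[0.4,0,0],[0.5,0,0],[0,0,0],[0,0,0]]' --angular '[[0,0.06,0],[0,0,0],[0,0,0],[0,0,0],[0,0,0],[0,0,0],[0,0,0],[0,0,0],[0,0,0],[0,0,0]]' --hand '[-1,-1,-1,-1,-1,-1,-1,-1,-1,-1]'

```text
t: 36.6
ee_pos: [0.5675, -0.0231, 0.074]
tool_rot: [-0.001, 0.706, -0.001, 0.708]
force: [-0.4, -0.7, -1.7]
width: 0.0493
```

```bash
python3 st.py .567 -.0182 .0252 0
```

```text
t 36.6 p [ 0.5675 -0.0231  0.074 ] F [-0.3955 -0.6812 -1.6746] w 0.0493 q [-0.1607  0.4859  1.7342 -0.003   0.919  -1.7298]
tool y [-0.0001  1.     -0.0028] z [1.     0.0001 0.0021]
shift tool-now units [ 1.6268  0.1685 -0.0198] shift world [-0.0005  0.0049 -0.0488]
shift in target axes units [ 1.6273  0.164  -0.0164]
rotvec units [0.0007 0.0202 0.0264]
```

Request:
servo_tool --xyz '[[0,0.16,0],[0.3,0,0],[0.5,0,0],[0.4,0,0],[0.1,0,0],[0,0,0],[0,0,0]]' --angular '[[0,0,0],[0,0,0],[0,0,0],[0,0,0],[0,0,0],[0,0,0],[0,0,0]]' --hand '[-1,-1,-1,-1,-1,-1,-1]'

```text
t: 37.3
ee_pos: [0.569, -0.0185, 0.0334]
tool_rot: [-0.001, 0.706, -0.001, 0.709]
force: [-0.6, 0.3, -2.0]
width: 0.049
```

```bash
python3 st.py .567 -.0182 .0252 0
```

```text
t 37.3 p [ 0.569  -0.0185  0.0334] F [-0.5992  0.3101 -2.0008] w 0.049 q [-0.1521  0.5457  1.7605 -0.0033  0.8307 -1.7203]
tool y [ 0.0003  1.     -0.0031] z [ 1.     -0.0003  0.0042]
shift tool-now units [ 0.273   0.0098 -0.0666] shift world [-0.002   0.0003 -0.0082]
shift in target axes units [ 0.2733  0.0089 -0.0655]
rotvec units [-0.0033  0.0403  0.03  ]
```

Request:
servo_tool --xyz '[[0.15,0,-0.07],[0.12,0,0],[0,0,0],[0,0,0]]' --angular '[[0,0.04,0.03],[0,0,0],[0,0,0],[0,0,0]]' --hand '[-1,-1,-1,-1]'

```text
t: 37.7
ee_pos: [0.5677, -0.0186, 0.0258]
tool_rot: [0.0, 0.706, -0.0, 0.708]
force: [-0.8, -0.3, -1.5]
width: 0.0494
```

```bash
python3 st.py .567 -.0182 .0252 0
```

```text
t 37.7 p [ 0.5677 -0.0186  0.0258] F [-0.7682 -0.2822 -1.5172] w 0.0494 q [-0.1546  0.557   1.7658  0.0003  0.817  -1.7253]
tool y [ 0.0003  1.     -0.0001] z [ 1.     -0.0003  0.0018]
shift tool-now units [ 0.0192  0.0149 -0.0222] shift world [-0.0007  0.0004 -0.0006]
shift in target axes units [ 0.0192  0.0149 -0.0222]
rotvec units [-0.0024  0.0176  0.0006]
```

Request:
servo_tool --xyz '[[0,0,0],[0,0,0],[0,0,0],[0,0,0],[-0.3,0,0],[-0.8,0,0],[-0.9,0,0],[-0.9,0,0],[-0.9,0,0],[-0.9,0,0]]' --angular '[[0,0,0],[0,0,0],[0,0,0],[0,0,0],[0,0,0],[0,0,0],[0,0,0],[0,0,0],[0,0,0],[0,0,0]]' --hand '[0.6,0.6,0.6,0.6,0.6,0.6,0.6,0.6,0.6,0.6]'

```text
t: 38.7
ee_pos: [0.5653, -0.0183, 0.172]
tool_rot: [0.0, 0.708, 0.0, 0.706]
force: [0.4, -0.7, 0.6]
width: 0.0703
```

```bash
python3 st.py .437 -.213 .18 0
```

```text
t 38.7 p [ 0.5653 -0.0183  0.172 ] F [ 0.3516 -0.6503  0.6124] w 0.0703 q [-0.1547  0.3624  1.6436  0.0002  1.1387 -1.7252]
tool y [0.0004 1.     0.0007] z [ 1.     -0.0004 -0.003 ]
shift tool-now units [-0.2569 -6.4903 -4.2743] shift world [-0.1283 -0.1947  0.008 ]
shift in target axes units [-0.2653 -6.4888 -4.2759]
rotvec units [-0.0036 -0.0285 -0.0066]
```

Request:
servo_tool --xyz '[[0,-0.4,-0.3],[0,-0.8,-0.53],[0,-0.8,-0.53],[0,-0.8,-0.53],[0,-0.8,-0.53],[0,-0.8,-0.53],[0,-0.8,-0.53],[0,-0.5,-0.3],[0,0,0],[0,0,0]]' --angular '[[0,0,0],[0,0,0],[0,0,0],[0,0,0],[0,0,0],[0,0,0],[0,0,0],[0,0,0],[0,0,0],[0,0,0]]' --hand '[0.6,0.6,0.6,0.6,0.6,0.6,0.6,0.6,0.6,0.6]'

```text
t: 39.7
ee_pos: [0.4441, -0.1963, 0.175]
tool_rot: [-0.0, 0.706, 0.0, 0.708]
force: [0.4, 0.2, 0.5]
width: 0.0706
```

```bash
python3 st.py .437 -.213 .16 0; python3 snap.py 7;python3 -c "
from m import *
t=load('top7')
crop(t,(250,205,330,255),9,'pics/c7t.png')
im,f=up(t,(220,200,350,300),6)
h=cv2.cvtColor(im,cv2.COLOR_RGB2HSV)
c=big((h[:,:,1]>150)&(h[:,:,0]>=18))[0]
print(cv2.minEnclosingCircle((t.at(f(c),.036)[:,:2]*1000).astype(np.float32)))
"
```

```text
t 39.7 p [ 0.4441 -0.1963  0.175 ] F [0.3565 0.1864 0.5026] w 0.0706 q [-0.5596  0.2473  1.8122  0.0014  1.0801 -2.1317]
tool y [-0.0006  1.      0.    ] z [1.     0.0006 0.0024]
shift tool-now units [ 0.5006 -0.5574 -0.2368] shift world [-0.0071 -0.0167 -0.015 ]
shift in target axes units [ 0.5011 -0.5575 -0.2353]
rotvec units [ 0.0062  0.0226 -0.0002]
((568.9480590820312, -20.342111587524414), 25.79518699645996)
```

View pics/c7t.png

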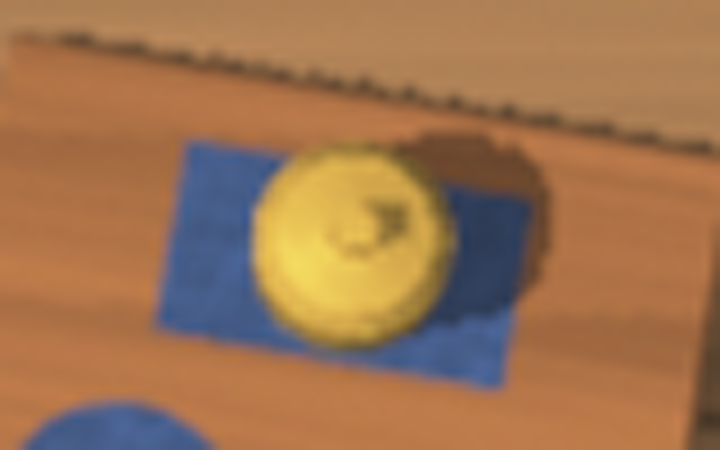

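Request:
servo_tool --xyz '[[0,-0.5,-0.2],[0,0,0],[0,0,0],[0,0,0]]' --angular '[[0,0,0],[0,0,0],[0,0,0],[0,0,0]]' --hand '[0.6,0.6,0.6,0.6]'

```text
t: 40.2
ee_pos: [0.4402, -0.2077, 0.1748]
tool_rot: [-0.002, 0.706, 0.002, 0.708]
force: [-0.9, 0.1, 0.3]
width: 0.0704
```

```bash
python3 st.py .437 -.213 .098 0; python3 - <<'E'
from m import *
s=load("side3")
q=lambda p:(np.array(p,float)+.5)/4-.5+[220,180]
print("cand cup top",s.at(q([(342,425)]),.134),"bell tip",s.at(q([(567,538)]),.122))
E
```

```text
t 40.2 p [ 0.4402 -0.2077  0.1748] F [-0.8825  0.0765  0.2576] w 0.0704 q [-0.585   0.2493  1.8099  0.0032  1.0806 -2.163 ]
tool y [-0.0057  1.      0.0014] z [1.     0.0057 0.003 ]
shift tool-now units [ 2.56   -0.1806 -0.1159] shift world [-0.0032 -0.0053 -0.0768]
shift in target axes units [ 2.5606 -0.1778 -0.1072]
rotvec units [ 0.0541  0.0285 -0.0131]
cand cup top [[ 0.4343 -0.2144  0.134 ]] bell tip [[ 0.4617 -0.3154  0.122 ]]
```

Request:
servo_tool --xyz '[[0,-0.18,-0.12],[0.3,0,0],[0.6,0,0],[0.6,0,0],[0.4,0,0],[0.2,0,0],[0,0,0],[0,0,0]]' --angular '[[0,0.03,0],[0,0,0],[0,0,0],[0,0,0],[0,0,0],[0,0,0],[0,0,0],[0,0,0]]' --hand '[0.6,0.6,0.6,0.6,0.6,0.6,0.6,0.6]'

```text
t: 41.0
ee_pos: [0.437, -0.2117, 0.1077]
tool_rot: [-0.002, 0.707, 0.003, 0.707]
force: [0.4, 0.7, 0.2]
width: 0.0706
```

```bash
python3 st.py .436 -.2135 .098 0
```

```text
t 41.0 p [ 0.437  -0.2117  0.1077] F [0.3964 0.7228 0.2394] w 0.0706 q [-0.5947  0.3428  1.8827  0.0019  0.9173 -2.1739]
tool y [-0.0072  1.      0.0019] z [ 1.      0.0072 -0.0001]
shift tool-now units [ 0.3231 -0.0592 -0.0333] shift world [-0.001  -0.0018 -0.0097]
shift in target axes units [ 0.3232 -0.0589 -0.0329]
rotvec units [ 0.0686 -0.0012 -0.0179]
```

Request:
servo_tool --xyz '[[0.18,-0.06,-0.05],[0.12,0,0],[0,0,0],[0,0,0],[0,0,0],[0,0,0],[0,0,0]]' --angular '[[0.06,0,0],[0,0,0],[0,0,0],[0,0,0],[0,0,0],[0,0,0],[0,0,0]]' --hand '[0.6,0.6,-1,-1,-1,-1,-1]' --force 20

```text
t: 41.7
ee_pos: [0.4366, -0.2145, 0.0997]
tool_rot: [-0.0, 0.706, 0.0, 0.708]
force: [0.1, -0.0, -1.7]
width: 0.0373
```

```bash
python3 st.py .502 .0398 .2 0
```

```text
t 41.7 p [ 0.4366 -0.2145  0.0997] F [ 0.1062 -0.035  -1.6806] w 0.0373 q [-0.6     0.3545  1.8914  0.0021  0.8932 -2.1723]
tool y [-0.0002  1.     -0.0001] z [1.     0.0002 0.003 ]
shift tool-now units [-3.3381  8.4757  2.1912] shift world [0.0654 0.2543 0.1003]
shift in target axes units [-3.3437  8.4765  2.1794]
rotvec units [0.002  0.0285 0.001 ]
```

Request:
servo_tool --xyz '[[-0.4,0,0],[-0.8,0,0],[-0.8,0,0],[-0.5,0.3,0.1],[0,0.8,0.2],[0,0.8,0.2],[0,0.8,0.2],[0,0.8,0.2],[0,0.8,0.2],[0,0.8,0.2]]' --angular '[[0,0,0],[0,0,0],[0,0,0],[0,0,0],[0,0,0],[0,0,0],[0,0,0],[0,0,0],[0,0,0],[0,0,0]]' --hand '[-1,-1,-1,-1,-1,-1,-1,-1,-1,-1]'

```text
t: 42.7
ee_pos: [0.4759, -0.0589, 0.1846]
tool_rot: [0.001, 0.705, -0.002, 0.709]
force: [-0.8, 0.5, -2.2]
width: 0.0377
```

```bash
python3 st.py .5025 .04 .15 0
```

```text
t 42.7 p [ 0.4759 -0.0589  0.1846] F [-0.8277  0.525  -2.2292] w 0.0377 q [-0.2669  0.2253  1.815  -0.0006  1.0956 -1.8324]
tool y [ 0.005  1.    -0.002] z [ 1.     -0.005   0.0053]
shift tool-now units [1.1499 3.303  0.8632] shift world [ 0.0266  0.0989 -0.0346]
shift in target axes units [1.1518 3.2963 0.8858]
rotvec units [-0.0477  0.0509  0.019 ]
```

Request:
servo_tool --xyz '[[0,0.8,0.2],[0,0.8,0.25],[0,0.6,0.2],[0,0.3,0.1],[0,0,0],[0,0,0],[0.3,0,0],[0.4,0,0],[0.3,0,0],[0,0,0]]' --angular '[[0,0.05,0],[0,0,0],[0,0,0],[0,0,0],[0,0,0],[0,0,0],[0,0,0],[0,0,0],[0,0,0],[0,0,0]]' --hand '[-1,-1,-1,-1,-1,-1,-1,-1,-1,-1]'

```text
t: 43.7
ee_pos: [0.4977, 0.0188, 0.1552]
tool_rot: [0.0, 0.707, -0.002, 0.707]
force: [-0.1, 0.3, -2.3]
width: 0.0375
```

```bash
python3 st.py .5025 .04 .1135 0
```

```text
t 43.7 p [0.4977 0.0188 0.1552] F [-0.1297  0.3346 -2.3381] w 0.0375 q [-0.0986  0.2908  1.8079 -0.0036  1.0425 -1.664 ]
tool y [ 0.0035  1.     -0.0032] z [ 1.     -0.0035  0.0001]
shift tool-now units [1.3893 0.7115 0.1584] shift world [ 0.0048  0.0212 -0.0417]
shift in target axes units [1.3915 0.7066 0.1609]
rotvec units [-0.0336  0.0006  0.0303]
```

Request:
servo_tool --xyz '[[0,0.6,0.15],[0,0,0],[0,0,0],[0.3,0,0],[0.4,0,0],[0.2,0,0],[0,0,0],[0,0,0]]' --angular '[[0,0,0.03],[0,0,0],[0,0,0],[0,0,0],[0,0,0],[0,0,0],[0,0,0],[0,0,0]]' --hand '[-1,-1,-1,-1,-1,-1,-1,-1]'

```text
t: 44.5
ee_pos: [0.5003, 0.0344, 0.1236]
tool_rot: [0.002, 0.709, -0.002, 0.705]
force: [0.1, 0.6, -1.6]
width: 0.037
```

```bash
python3 st.py .5025 .04 .1135 0
```

```text
t 44.5 p [0.5003 0.0344 0.1236] F [ 0.0603  0.5892 -1.5679] w 0.037 q [-0.0682  0.3407  1.8306 -0.0017  0.975  -1.6325]
tool y [ 0.0055  1.     -0.0011] z [ 1.     -0.0055 -0.0047]
shift tool-now units [0.335  0.1883 0.0753] shift world [ 0.0022  0.0056 -0.0101]
shift in target axes units [0.3356 0.1875 0.0748]
rotvec units [-0.0528 -0.0452  0.0105]
```

Request:
servo_tool --xyz '[[0,0.2,0.07],[0,0,0],[0,0,0],[0,0,0]]' --angular '[[0,-0.05,0],[0,0,0],[0,0,0],[0,0,0]]' --hand '[-1,-1,-1,-1]'

```text
t: 44.9
ee_pos: [0.5032, 0.041, 0.1242]
tool_rot: [0.002, 0.706, -0.002, 0.708]
force: [0.4, -0.2, -3.0]
width: 0.0373
```

```bash
python3 st.py .5025 .04 .1135 0
```

```text
t 44.9 p [0.5032 0.041  0.1242] F [ 0.3811 -0.1509 -3.0226] w 0.0373 q [-0.0549  0.3408  1.8283 -0.0012  0.9701 -1.6196]
tool y [ 0.0054  1.     -0.0011] z [ 1.     -0.0054  0.0023]
shift tool-now units [ 0.356 -0.032 -0.025] shift world [-0.0007 -0.001  -0.0107]
shift in target axes units [ 0.3561 -0.0322 -0.0244]
rotvec units [-0.0515  0.0222  0.0109]
```

Request:
servo_tool --xyz '[[0.18,-0.03,-0.05],[0.15,0,-0.02],[0,0,0],[0,0,0]]' --angular '[[0,0.04,0],[0,0,0],[0,0,0],[0,0,0]]' --hand '[-1,-1,-1,-1]'

```text
t: 45.3
ee_pos: [0.501, 0.0399, 0.1136]
tool_rot: [0.001, 0.708, -0.002, 0.706]
force: [0.5, 0.2, -0.2]
width: 0.0372
```

```bash
python3 st.py .5025 .04 .1135 0
```

```text
t 45.3 p [0.501  0.0399 0.1136] F [ 0.5231  0.2283 -0.2093] w 0.0372 q [-0.0569  0.355   1.8403 -0.0017  0.948  -1.6215]
tool y [ 0.0052  1.     -0.0013] z [ 1.     -0.0052 -0.0018]
shift tool-now units [0.0031 0.0021 0.0495] shift world [ 0.0015  0.0001 -0.0001]
shift in target axes units [0.0032 0.0019 0.0495]
rotvec units [-0.0497 -0.0172  0.012 ]
```

Request:
servo_tool --xyz '[[0,0,0],[0,0,0],[0,0,0],[0,0,0],[-0.3,0,0],[-0.7,0,0],[-0.7,0,0],[-0.6,0,0],[0,-0.4,0],[0,-0.9,-0.1]]' --angular '[[0,0,0],[0,0,0],[0,0,0],[0,0,0],[0,0,0],[0,0,0],[0,0,0],[0,0,0],[0,0,0],[0,0,0]]' --hand '[0.4,0.4,0.4,0.4,0.4,0.4,0.4,0.4,0.4,0.4]'

```text
t: 46.3
ee_pos: [0.4994, 0.0015, 0.1885]
tool_rot: [0.0, 0.706, -0.001, 0.708]
force: [-0.1, -0.3, -0.7]
width: 0.0619
```

Request:
servo_tool --xyz '[[0,-0.9,-0.1],[0,-0.9,-0.1],[0,-0.9,-0.1],[0,-0.9,-0.1],[0,-0.9,-0.1],[0,-0.9,-0.1],[0,-0.9,-0.1],[0,-0.9,-0.1],[0,-0.9,-0.1],[0,-0.6,-0.1]]' --angular '[[0,0,0],[0,0,0],[0,0,0],[0,0,0],[0,0,0],[0,0,0],[0,0,0],[0,0,0],[0,0,0],[0,0,0]]' --hand '[0.4,0.4,0.4,0.4,0.4,0.4,0.4,0.4,0.4,0.4]'

```text
t: 47.3
ee_pos: [0.462, -0.2768, 0.1846]
tool_rot: [-0.001, 0.708, -0.001, 0.706]
force: [-0.1, -0.1, 0.2]
width: 0.0615
```

```bash
python3 st.py .4625 -.3155 .15 0;python3 snap.py 8;python3 -c "
from m import *
crop(load('top8'),(220,200,350,300),6,'pics/c8t.png')
crop(load('side8'),(200,170,340,290),5,'pics/c8s.png')
"
```

```text
t 47.3 p [ 0.462  -0.2768  0.1846] F [-0.1326 -0.1467  0.1603] w 0.0615 q [-0.6659  0.3104  1.6897 -0.0033  1.1415 -2.2346]
tool y [ 0.0007  1.     -0.0024] z [ 1.     -0.0007 -0.0018]
shift tool-now units [ 1.1561 -1.2881  0.0207] shift world [ 0.0005 -0.0387 -0.0346]
shift in target axes units [ 1.153  -1.2909  0.0177]
rotvec units [-0.0068 -0.0168  0.0232]
```

View pics/c8t.png

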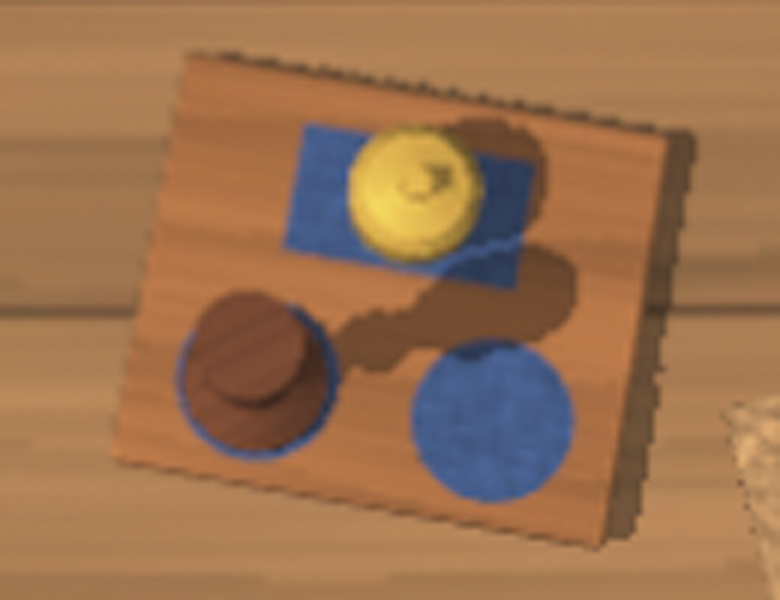

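View pics/c8s.png

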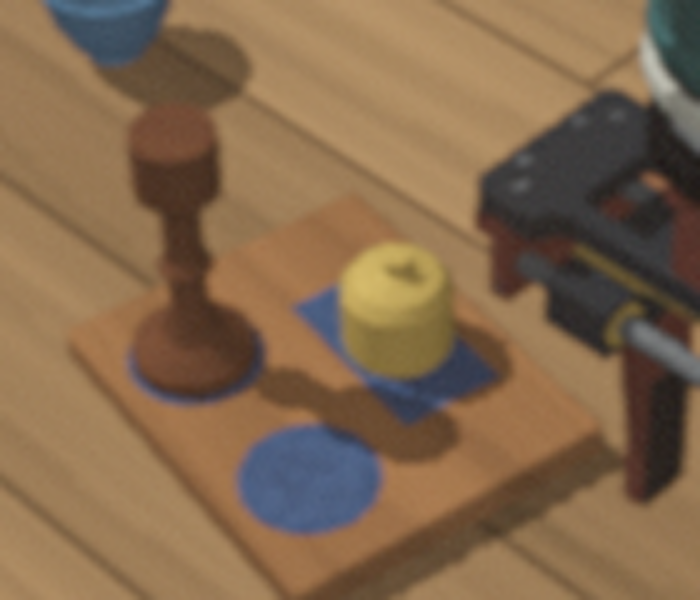

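```bash
python3 -c "
from m import *
t=load('top2')
crop(t,(340,240,450,330),7,'pics/c2t.png')
"
```

```text
(no output)
```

View pics/c2t.png

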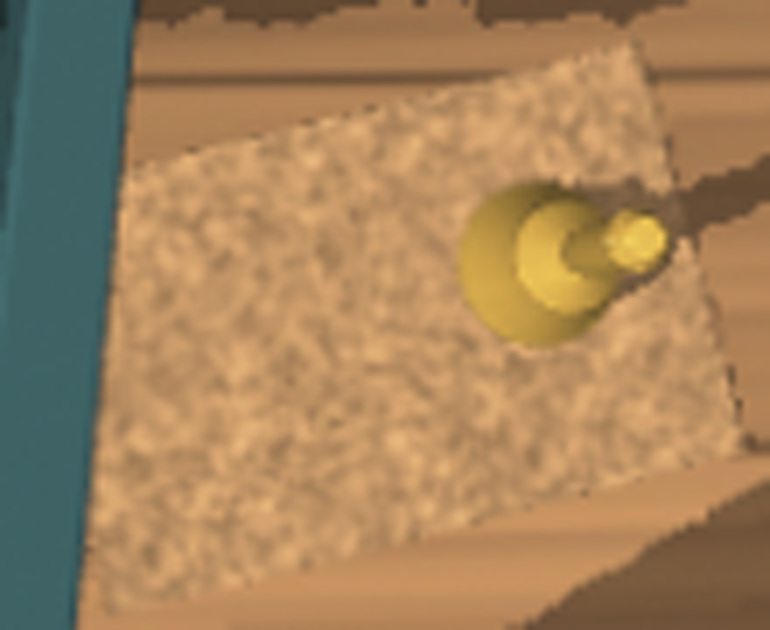

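Request:
servo_tool --xyz '[[0,-0.7,0.05],[0,-0.3,0],[0,0,0],[0,0,0],[0,0,0]]' --angular '[[0,0,0],[0,0,0],[0,0,0],[0,0,0],[0,0,0]]' --hand '[0.4,0.4,0.4,0.4,0.4]'

```text
t: 47.9
ee_pos: [0.4611, -0.3048, 0.1827]
tool_rot: [0.002, 0.709, -0.001, 0.705]
force: [0.3, 0.3, -0.9]
width: 0.0613
```

```bash
python3 st.py .4645 -.316 .082 0
```

```text
t 47.9 p [ 0.4611 -0.3048  0.1827] F [ 0.2711  0.2605 -0.8726] w 0.0613 q [-0.708   0.3345  1.6575 -0.0017  1.1546 -2.2744]
tool y [0.0037 1.     0.0021] z [ 1.     -0.0037 -0.0049]
shift tool-now units [ 3.3549 -0.3792  0.1309] shift world [ 0.0034 -0.0112 -0.1007]
shift in target axes units [ 3.3562 -0.3726  0.1132]
rotvec units [-0.0352 -0.0466 -0.0199]
```

```bash
python3 -c "
from m import *
t=load('top2')
k=lambda p:(np.array(p,float)+.5)/7-.5+[340,240]
print(t.at(k([(638,240)]),.122), t.at(k([(541,264)]),.008))
"
```

```text
[[ 0.4641 -0.3145  0.122 ]] [[ 0.4645 -0.316   0.008 ]]
```

Request:
servo_tool --xyz '[[0,-0.4,0.1],[0,0,0],[0.3,0,0],[0.6,0,0],[0.6,0,0],[0.4,0,0],[0,0,0],[0,0,0]]' --angular '[[0,-0.05,0],[0,0,0],[0,0,0],[0,0,0],[0,0,0],[0,0,0],[0,0,0],[0,0,0]]' --hand '[0.4,0.4,0.4,0.4,0.4,0.4,0.4,0.4]'

```text
t: 48.7
ee_pos: [0.4649, -0.3156, 0.1225]
tool_rot: [0.001, 0.707, 0.0, 0.708]
force: [0.1, -0.2, 0.4]
width: 0.0615
```

```bash
python3 st.py .4635 -.316 .082 0
```

```text
t 48.7 p [ 0.4649 -0.3156  0.1225] F [ 0.0675 -0.2108  0.3999] w 0.0615 q [-0.7212  0.415   1.7047  0.0031  1.0226 -2.2921]
tool y [0.0015 1.     0.0024] z [ 1.     -0.0015  0.0012]
shift tool-now units [ 1.3483 -0.0163 -0.0469] shift world [-0.0014 -0.0004 -0.0405]
shift in target axes units [ 1.3484 -0.013  -0.0453]
rotvec units [-0.0141  0.0118 -0.0229]
```

Bell axis is at (0.4643, -0.3155).

Request:
servo_tool --xyz '[[0.3,0,-0.05],[0.5,0,0],[0.4,0,0],[0.1,0,0],[0,0,0],[0,0,0]]' --angular '[[0,0,0],[0,0,0],[0,0,0],[0,0,0],[0,0,0],[0,0,0]]' --hand '[0.4,0.4,0.4,0.4,0.4,0.4]'

```text
t: 49.3
ee_pos: [0.4647, -0.3168, 0.0833]
tool_rot: [0.0, 0.705, -0.001, 0.709]
force: [-0.1, -0.6, 0.1]
width: 0.0614
```

```bash
python3 st.py .4643 -.3155 .0815 0
```

```text
t 49.3 p [ 0.4647 -0.3168  0.0833] F [-0.0509 -0.6399  0.0701] w 0.0614 q [-0.723   0.4659  1.741   0.0033  0.931  -2.2944]
tool y [ 0.0013  1.     -0.0005] z [ 1.     -0.0013  0.0045]
shift tool-now units [ 0.06    0.0441 -0.015 ] shift world [-0.0004  0.0013 -0.0018]
shift in target axes units [ 0.0601  0.0441 -0.0147]
rotvec units [-0.0128  0.0434  0.0049]
```

Request:
servo_tool --xyz '[[0.05,0.04,0],[0,0,0],[0,0,0],[0,0,0],[0,0,0],[0,0,0],[0,0,0],[0,0,0]]' --angular '[[0,0.04,0],[0,0,0],[0,0,0],[0,0,0],[0,0,0],[0,0,0],[0,0,0],[0,0,0]]' --hand '[-1,-1,-1,-1,-1,-1,-1,-1]' --force 20

```text
t: 50.1
ee_pos: [0.4656, -0.3158, 0.0833]
tool_rot: [-0.0, 0.706, -0.001, 0.708]
force: [0.0, 0.9, 0.1]
width: 0.0172
```

```bash
python3 st.py .485 -.0495 .15 0
```

```text
t 50.1 p [ 0.4656 -0.3158  0.0833] F [0.0176 0.8938 0.1086] w 0.0172 q [-0.7188  0.4666  1.7394  0.0001  0.9329 -2.2883]
tool y [ 0.0013  1.     -0.0017] z [ 1.     -0.0013  0.002 ]
shift tool-now units [-2.2358  8.8737  0.6387] shift world [0.0194 0.2663 0.0667]
shift in target axes units [-2.2219  8.8767  0.6458]
rotvec units [-0.0126  0.0196  0.0164]
```

Request:
servo_tool --xyz '[[-0.4,0,0],[-0.8,0,0],[-0.8,0,0],[-0.4,0.4,0],[0,0.8,0.1],[0,0.8,0.1],[0,0.8,0.1],[0,0.8,0.1],[0,0.8,0.1],[0,0.8,0.1]]' --angular '[[0,0,0],[0,0,0],[0,0,0],[0,0,0],[0,0,0],[0,0,0],[0,0,0],[0,0,0],[0,0,0],[0,0,0]]' --hand '[-1,-1,-1,-1,-1,-1,-1,-1,-1,-1]'

```text
t: 51.1
ee_pos: [0.4802, -0.1515, 0.1589]
tool_rot: [0.003, 0.708, -0.002, 0.706]
force: [-0.5, -0.3, -4.0]
width: 0.0177
```

```bash
python3 st.py .4858 -.0495 .15 0
```

```text
t 51.1 p [ 0.4802 -0.1515  0.1589] F [-0.4712 -0.2684 -4.0457] w 0.0177 q [-0.4431  0.2948  1.7903  0.0002  1.0594 -2.0075]
tool y [0.0064 1.     0.0013] z [ 1.     -0.0064 -0.0025]
shift tool-now units [0.3022 3.4021 0.1653] shift world [ 0.0056  0.102  -0.0089]
shift in target axes units [0.2981 3.4014 0.1864]
rotvec units [-0.0614 -0.0235 -0.0128]
```

Request:
servo_tool --xyz '[[0,0.8,0.05],[0,0.8,0.05],[0,0.6,0.05],[0,0.4,0],[0,0,0],[0,0,0],[0,0,0],[0.3,0,0],[0.3,0,0],[0,0,0]]' --angular '[[0,0,0],[0,0,0],[0,0,0],[0,0,0],[0,0,0],[0,0,0],[0,0,0],[0,0,0],[0,0,0],[0,0,0]]' --hand '[-1,-1,-1,-1,-1,-1,-1,-1,-1,-1]'

```text
t: 52.1
ee_pos: [0.4806, -0.0657, 0.1395]
tool_rot: [0.003, 0.709, -0.0, 0.705]
force: [0.2, 0.7, -3.5]
width: 0.0175
```

```bash
python3 st.py .4858 -.0495 .0973 0
```

```text
t 52.1 p [ 0.4806 -0.0657  0.1395] F [ 0.1679  0.6803 -3.4601] w 0.0175 q [-0.2794  0.2983  1.8468  0.0016  1.0032 -1.8467]
tool y [0.0044 1.     0.0032] z [ 1.     -0.0044 -0.0062]
shift tool-now units [1.4076 0.5355 0.1783] shift world [ 0.0052  0.0162 -0.0422]
shift in target axes units [1.4069 0.5392 0.172 ]
rotvec units [-0.0418 -0.0587 -0.0303]
```

Request:
servo_tool --xyz '[[0,0.48,0.15],[0,0,0],[0,0,0],[0.4,0,0],[0.4,0,0],[0.1,0,0],[0,0,0],[0,0,0]]' --angular '[[0,-0.06,-0.03],[0,0,0],[0,0,0],[0,0,0],[0,0,0],[0,0,0],[0,0,0],[0,0,0]]' --hand '[-1,-1,-1,-1,-1,-1,-1,-1]'

```text
t: 52.9
ee_pos: [0.4843, -0.0543, 0.1087]
tool_rot: [0.002, 0.708, -0.003, 0.706]
force: [-0.3, 0.1, -3.4]
width: 0.0174
```

```bash
python3 st.py .4858 -.0495 .0973 0
```

```text
t 52.9 p [ 0.4843 -0.0543  0.1087] F [-0.3045  0.0875 -3.4356] w 0.0174 q [-0.2523  0.3442  1.8765 -0.0019  0.9236 -1.8156]
tool y [ 0.0064  1.     -0.0008] z [ 1.     -0.0064 -0.0029]
shift tool-now units [0.3807 0.16   0.0497] shift world [ 0.0015  0.0048 -0.0114]
shift in target axes units [0.3809 0.1594 0.0496]
rotvec units [-0.0607 -0.028   0.0076]
```

Request:
servo_tool --xyz '[[0,0.16,0.05],[0,0,0],[0,0,0],[0.2,0,0],[0.12,0,0],[0,0,0],[0,0,0]]' --angular '[[0,-0.02,0],[0,0,0],[0,0,0],[0,0,0],[0,0,0],[0,0,0],[0,0,0]]' --hand '[-1,-1,-1,-1,-1,-1,-1]'

```text
t: 53.6
ee_pos: [0.4869, -0.0493, 0.0993]
tool_rot: [0.002, 0.707, -0.003, 0.708]
force: [-0.3, -0.0, -3.2]
width: 0.0173
```

```bash
python3 st.py .4858 -.0495 .0973 0
```

```text
t 53.6 p [ 0.4869 -0.0493  0.0993] F [-0.2841 -0.0315 -3.2118] w 0.0173 q [-0.2413  0.3589  1.8847 -0.0012  0.896  -1.8053]
tool y [ 0.006   1.     -0.0014] z [ 1.     -0.006   0.0017]
shift tool-now units [ 0.068  -0.0084 -0.0372] shift world [-0.0011 -0.0002 -0.002 ]
shift in target axes units [ 0.0681 -0.0082 -0.0371]
rotvec units [-0.0573  0.0158  0.0134]
```

Request:
servo_tool --xyz '[[0.07,0,-0.04],[0,0,0],[0,0,0]]' --angular '[[0,0.02,0],[0,0,0],[0,0,0]]' --hand '[-1,-1,-1]'

```text
t: 53.9
ee_pos: [0.4861, -0.0493, 0.0975]
tool_rot: [0.002, 0.707, -0.003, 0.707]
force: [-0.3, 0.5, -3.4]
width: 0.0174
```

```bash
python3 st.py .4858 -.0495 .0973 0
```

```text
t 53.9 p [ 0.4861 -0.0493  0.0975] F [-0.3057  0.4683 -3.4225] w 0.0174 q [-0.2416  0.3615  1.887  -0.0018  0.8925 -1.8051]
tool y [ 0.0061  1.     -0.0015] z [ 1.     -0.0061  0.0002]
shift tool-now units [ 0.0056 -0.0053 -0.0086] shift world [-0.0003 -0.0002 -0.0002]
shift in target axes units [ 0.0056 -0.0053 -0.0086]
rotvec units [-0.0585  0.0016  0.0141]
```

Request:
servo_tool --xyz '[[0.03,0,0],[0,0,0],[0,0,0],[0,0,0],[0,0,0],[-0.3,0,0],[-0.6,0,0],[-0.8,0,0],[-0.8,0,0],[-0.8,0,0]]' --angular '[[0,0,0],[0,0,0],[0,0,0],[0,0,0],[0,0,0],[0,0,0],[0,0,0],[0,0,0],[0,0,0],[0,0,0]]' --hand '[-1,0.2,0.2,0.2,0.2,0.2,0.2,0.2,0.2,0.2]'

```text
t: 54.9
ee_pos: [0.4847, -0.049, 0.1992]
tool_rot: [0.002, 0.708, -0.002, 0.706]
force: [-0.3, -0.4, -0.9]
width: 0.0528
```

Request:
servo_tool --xyz '[[0,-0.5,0],[0,-0.9,-0.1],[0,-0.9,-0.1],[0,-0.9,-0.1],[0,-0.9,-0.1],[0,-0.9,-0.1],[0,-0.9,-0.1],[0,-0.9,-0.1],[0,-0.5,0],[0,0,0]]' --angular '[[0,0,0],[0,0,0],[0,0,0],[0,0,0],[0,0,0],[0,0,0],[0,0,0],[0,0,0],[0,0,0],[0,0,0]]' --hand '[0.2,0.2,0.2,0.2,0.2,0.2,0.2,0.2,0.2,0.2]'

```text
t: 55.9
ee_pos: [0.4654, -0.2767, 0.2114]
tool_rot: [-0.001, 0.703, -0.003, 0.711]
force: [-0.1, 0.5, -0.7]
width: 0.0525
```

```bash
python3 snap.py 9;python3 st.py; python3 -c "
from m import *
t=load('top9');s=load('side9')
crop(t,(220,200,350,300),6,'pics/c9t.png')
crop(s,(110,150,340,300),3,'pics/c9s.png')
im,f=up(t,(220,200,350,300),6)
"
```

```text
t 56.0 p [ 0.4651 -0.2746  0.2111] F [-0.845   1.0799 -0.1596] w 0.0529 q [-0.663   0.2786  1.6629  0.0027  1.1894 -2.2324]
tool y [ 0.0024  1.     -0.0046] z [ 0.9999 -0.0023  0.01  ]
```

View pics/c9t.png

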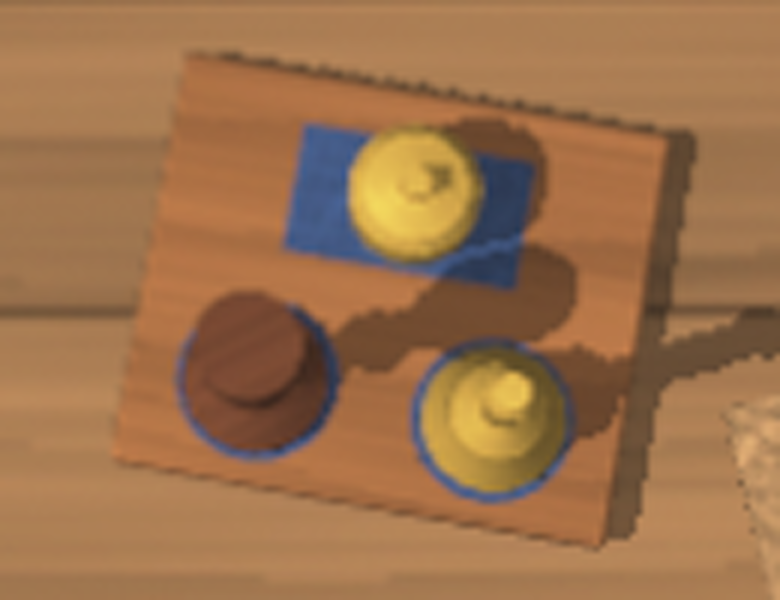

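View pics/c9s.png

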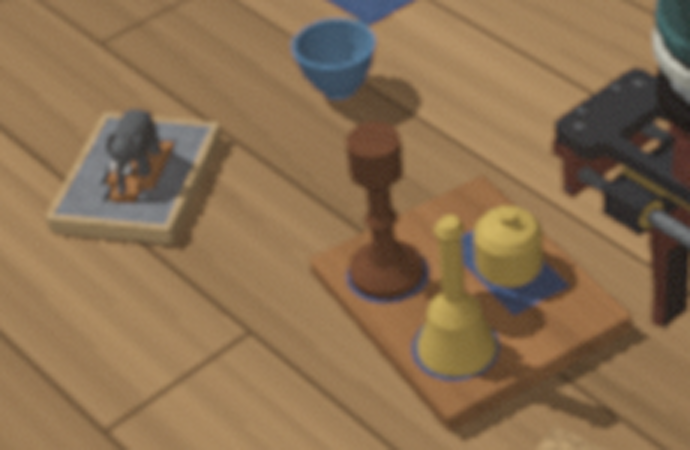

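View pics/top9.png

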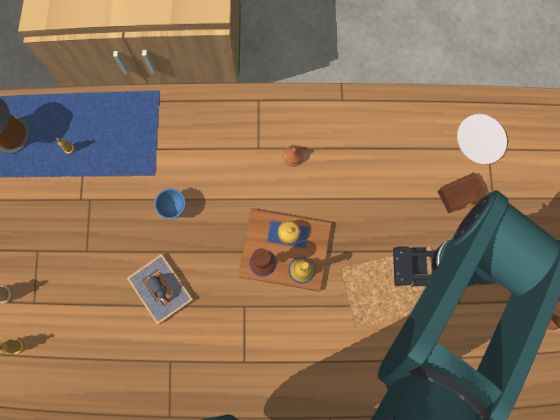

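```bash
python3 -c "
from m import *
t=load('top9')
f=lambda p:(np.array(p,float)+.5)/6-.5+[220,200]
print(t.at(f([(418,182)]),.07),t.at(f([(416,190)]),.052),'cand',t.at(f([(249,349)]),.148),'bell',t.at(f([(515,390)]),.137))
im,g=up(t,(255,205,325,255),6)
h=cv2.cvtColor(im,cv2.COLOR_RGB2HSV)
c=big((h[:,:,1]>140)&(h[:,:,0]>=18))[0]
for z in(.034,.05):print(cv2.minEnclosingCircle((t.at(g(c),z)[:,:2]*1000).astype(np.float32)))
"
```

```text
[[ 0.5674 -0.02    0.07  ]] [[ 0.5672 -0.0199  0.052 ]] cand [[0.4985 0.0402 0.148 ]] bell [[ 0.4853 -0.0501  0.137 ]]
((569.1926879882812, -20.17856788635254), 25.977388381958008)
((566.7752685546875, -19.65219497680664), 25.624879837036133)
```

```bash
python3 -c "
from workcell import bot
print(bot.job_done())"
```

```text
the job is handed in; nothing more can be done
None
```

I moved the bell, then the candlestick, onto the cork mat. Next I seated the elephant in the packing box cutout and set the jar on the stand's back place. The candlestick and then the bell went back on their spots, and I handed the job in at about 56 s of the 134 s.

What the last pictures and readings showed:
- **Elephant:** its plinth is inside the cutout, the right way round, with a gap all round. At release the tool height was within 0.5 mm of the seated height.
- **Jar:** it stands upright, about 1–3 mm from the middle of the oblong depending on the measurement.
- **Bell:** it stands upright, and its measured position is the same as before.
- **Candlestick:** it stands upright on its spot, but its top measures about 4 mm nearer the robot than at the start. That is about 2 mm from the spot's centre; I left it because it is still within the spot.
- **Bowl and finial:** they look unmoved in the pictures, and I never touched them.
- **Forces and contact:** the highest wrist force I read was about 30 N, briefly, when setting the candlestick on the mat. The arm was clear of everything at hand-in.

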